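# Load a relay module into the sloping test fixture and clamp it

### The arm

A 6-joint arm with a two-finger parallel gripper is mounted at the origin on the work surface. World frame = base frame: x ahead of the robot, y to its left, z up, the work surface at z = 0. Lengths are in mm, angles in rad, forces in N, time in s.
With the tool pointing down it reaches from about 350 to 875 mm from the base axis. Payload 4.2 kg.
Tool frame: the origin (TCP) lies at the very end of the fingers, on their centre line; the grasp point (between the pads) lies 19 mm behind it; z points along the fingers, y is the line along which they close (so a half turn about z gives the same grasp; the last joint's range is limited). The gripper opens to 85 mm and grips with 20 to 120 N. Pads are 22 mm wide; open, the fingers measure 114 mm over their backs; the gripper's body (76 mm by 85 mm) begins 54 mm behind the grasp point. The pads swing forward as they close: fully open they stand 13 mm farther back than shut.
Start: joints at [-0.904, 0.385, 0.008, 0, -1.194, -0.259], TCP at [247.882, -573.719, 231.312] pointing down, gripper open.
Joint ranges: [-3.14, 3.14], [-1.21, 2.06], [-1.07, 1.41], [-3.16, 2.05], [-2.99, -0.16], [-3.1, 3.1]. Speed limits (rad/s): [2.79, 2.79, 3.14, 3.14, 3.14, 3.14].

### API

Orientations are given as a unit quaternion [x, y, z, w].
In Python, from bench import arm, optics gives the robot as it stands. The module is installed in compiled form; this text tells all that it offers.
- The arm moves only by the tool step_arm, never from a script. Its argument "motion" is a list of rows, each an object with "dr": the turn, a rotation vector about the tool's x, y, z in units of 8 degrees (1.0 is 8 degrees), a list of three; "slide": the shift along the tool's x, y, z in mm, a list of three; "jaw": the finger opening in mm, from 0 to 85.4. A call has exactly 8 rows; each row is the pose to reach, as a shift and turn from the pose commanded when the call began, along the tool's axes at that moment; what a row does not reach only later rows make up. A row lasts 1/8 s, in which the tool goes at most 62.5 mm and 10.7 degrees, less where a joint would pass 70% of its speed; a pose out of reach is approached as far as the arm can. A call with a gripper value outside its range is refused whole. The fingers move at their own pace and stop on an object; the grip force is fixed at half the most. Time passes only in rows, so rows that repeat a pose let the fingers close, or fill a call up. It gives the time, the measured TCP pose, the force, the opening and the grip force at its end, in the units of the state.
- arm.read_state(): the state, without advancing time (a new reading comes with each control period).
- optics.get_image(name): name is "side" or "top"; returns the picture (480x640x3 uint8, blue, green, red); there is no depth.
- optics.camera_info(name): a dict with "camera_matrix" (3x3 intrinsics, pixels), "k1" (the pictures are not rectified: a ray, as slopes to the right and down, at radius r is drawn at 1 + k1 r^2 times it, then the intrinsics apply), "view" (4x4, takes a point from world to camera coordinates). Camera axes: x right, y up, looking along -z (the intrinsics and any distortion apply to the point x, -y, -z); pixel columns grow to the right and rows downward; lengths in mm; the calibration is good to about 2 mm. A picture is of the moment at which its call begins. camera_info takes no time and is no camera call.
- arm.job_done(): hands the job in; it is judged then, once.
The state is a dict: "clock": time; "joints": joint angles; "joint_vel": joint speeds; "joint_efforts": joint torques, N m; "position": TCP position; "ee_rot": TCP orientation; "contact_force": force on the tool from outside, world axes, zero at the start; "wrist_torque": the same for the moment, N m; "gripper_width": finger opening in mm; "grasp_force": force on a finger pad.
Only numpy, scipy, OpenCV 4.12 (cv2) and the standard library are available. Lean on these libraries where they do the work, as an engineer would, in place of code of your own. Each camera call takes 0.05 s, during which the arm holds its last target. There are 200 camera calls.

### The job

Put the relay module that has a single key rib down one end into the pocket of the sloping test fixture, rib into the key slot, so that it stands square on the sprung contacts. Then swing the hold-down lever over it and press the lever fully down, so that it stays clamped on its contacts. Do not force the module, leave the other things on the bench where they are, and let go at the end.

Things in the scene. Friction and masses are not known exactly. Their poses are not given: they have to be found in the camera images.
- module_mid (a point): Centre, half-way up, of the loose relay module to test: a plain black plastic block 60 mm long (its x), 36 mm wide (y), 64 mm high (z), about 0.16 kg, standing upright on the bench. One key rib, 10 mm wide, projects 4 mm from the middle of its -x end, from the underside to 6 mm below the flat top.
- nest (a point): Nominal centre of the pocket's mouth, in the top of the grey socket block on the sloping fixture, 100 mm above the bench. Axes: x up the slope (away from the robot), y left across it, z square out of it, 30 degrees from vertical, leaning to the robot. The block is clamped through slotted ears: the true pocket lies anywhere up to 6 mm from here along x (either way), true in y; it stays put.
- key_slot (a point): Nominal place of the key slot, at the mouth, 33.5 mm down the slope (-x) from the nest point; it shifts with the block. Slot 13 mm wide, 5 mm deep. The pocket is 62 mm (nest x) by 38 mm (nest y), 1 mm to spare on each side of the module, with a 1.5 mm lead-in round a flat rim. The module's -x (rib) end goes to this end, its z along the nest's z.
- deck: Sloping aluminium plate that carries the socket block and lever; same origin and axes as the nest. Its upper face is at z = -24 mm, from x = -100 to +115 mm, y = -90 to +90 mm. The socket block stands on it, 84 mm (x) by 56 mm (y), 24 mm high, its top at z = 0.
- contacts (a joint): Travel of the sprung contact plate in the pocket's floor: 0 free, 14 mm below the mouth; 0.006 at its stop, 20 mm below. The spring gives 2.4 N at first, 7 N at the stop, and pushes back when let go. A module set in the pocket rests on it and shows 50 mm above the mouth, about 45 mm once clamped.
- lever (a joint): Angle of the steel hold-down lever: 0 fully down (along the deck, over the pocket), growing as it swings up and back, 1.57 square to the deck, 2.3 at the back stop; it starts standing open. Stiff hinge (0.5 N m friction): stays where left, also against the contact spring. Its foot meets the module about 0.1 rad before shut and presses it down; at 0 it has its own stop.
- lever_hinge (a point): Centre of the lever's hinge pin, at x = +66, z = +62 mm in the nest frame; the pin lies along y. Two upright steel cheeks, 29 mm wide over all, hold it.
- lever_grip (a point): Centre of the round black grip at the lever's free end, 118 mm from the hinge pin; 18 mm diameter, 48 mm long along the lever. With the lever shut it lies at x = -52, z = +62 mm in the nest frame. The lever's bar is 14 mm wide, 12 mm thick; a rubber foot on a short spindle hangs under it 66 mm from the hinge, to 17 mm below the bar's middle.
- small_relay_mid (a point): Bystander: centre of a smaller black relay, 38 x 36 x 52 mm, no rib. Leave it alone.
- long_relay_mid (a point): Bystander: centre of a longer, lower black relay, 86 x 40 x 50 mm, two ribs on its -x end. Leave it alone.
- meter: Bystander: black hand-held multimeter 150 x 75 x 34 mm lying flat. Origin under its centre.
- screwdriver: Bystander: screwdriver lying on the bench, along its x.
- coil_a: Bystander: black ring coil, 72 mm across, 22 mm high. Origin under its centre.
- coil_b: Bystander: a second black ring coil of the same size.
- cleaner: Bystander: jar, 56 mm across, 120 mm high. Origin under its centre.
- tube_tray: Bystander: grey tray 150 x 130 x 25 mm with four steel tubes. Origin under its centre.

How it is judged (in metres and radians):
On the way:
1. the module stands in the pocket on the contacts, square, with the lever still up (z of module_mid in the frame of nest below 0.0205 m and distance between module_mid and nest below 0.025 m and angle between the z axis of module_mid and the z axis of nest, either way round below 0.08 rad and value of joint lever above 0.8 rad), for 0.2 s.
At the end, for the whole second after the job is handed in: The module stands square in the pocket (within 0.06 rad), pressed so that the contact plate is down more than 2.5 mm (module centre under 16.5 mm above the mouth); the lever is within 0.035 rad of its shut stop; all at rest and let go (value of joint lever below 0.035 rad and value of joint contacts above 0.0025 m and z of module_mid in the frame of nest below 0.0165 m and distance between module_mid and nest below 0.02 m and angle between the z axis of module_mid and the z axis of nest, either way round below 0.06 rad and angle between the x axis of module_mid and the x axis of nest, either way round below 0.08 rad and linear speed of module below 0.01 m/s); the robot touches nothing.
It fails at once if the module is forced onto its contacts (more than 60 N) (contact force between module and contacts above 60 N).
It fails at once if one of the other things on the bench is moved more than 30 mm (distance of any of small_relay_mid, long_relay_mid, meter, screwdriver, coil_a, coil_b, cleaner, tube_tray from where it was at the start of the episode above 0.03 m).
It also fails if it takes over 67 s, if anything falls off the work surface, if the arm or the gripper's body presses on something with over 40 N, if the wrist force passes 120 N, or if a joint passes its speed limit or range.

## Working session

There is one attempt and no reset: what is moved stays moved. The work goes in short steps, Python scripts to look and compute and a tool call to move; the robot and the scene stay as the last step left them, time stands still between calls to the robot, and variables do not carry over. Pictures are saved under pics/ and viewed, at most 10 in all, crops included, and the job is handed in when it is done.

Besides the shell and the picture viewer there is one more tool, called after ">>>" as a command line: name --argument value ..., lists and objects as JSON in quotes. step_arm: Moves the arm, as the interface text tells. Its arguments: {"type":"object","properties":{"motion":{"type":"array","items":{"type":"object","properties":{"dr":{"type":"array","items":{"type":"number"}},"slide":{"type":"array","items":{"type":"number"}},"jaw":{"type":"number"}}}}},"required":["motion"]}

```bash
mkdir -p pics; python3 - <<'E'
from bench import arm, optics
import cv2
for n in("side","top"):
    cv2.imwrite(f"pics/{n}0.png",optics.get_image(n)); print(n,optics.camera_info(n))
print(arm.read_state())
E
```

```text
side {'camera_matrix': array([[600.73252875,   0.        , 323.35473466],
       [  0.        , 600.73252875, 236.03319131],
       [  0.        ,   0.        ,   1.        ]]), 'k1': -0.03242008071374932, 'view': array([[ 2.92086018e-01, -9.56387054e-01, -3.09200605e-03,
        -1.97157682e+02],
       [ 6.33276753e-01,  1.90981578e-01,  7.49991060e-01,
        -4.53554553e+02],
       [-7.16691225e-01, -2.21019998e-01,  6.61440737e-01,
        -1.44323027e+03],
       [ 0.00000000e+00,  0.00000000e+00,  0.00000000e+00,
         1.00000000e+00]])}
top {'camera_matrix': array([[526.8257301 ,   0.        , 304.82860391],
       [  0.        , 526.8257301 , 244.07873559],
       [  0.        ,   0.        ,   1.        ]]), 'k1': -0.006644181366411827, 'view': array([[ 2.19118652e-03, -9.99684779e-01,  2.50108050e-02,
        -4.93978545e+01],
       [ 9.94455622e-01,  4.80786661e-03,  1.05047132e-01,
        -5.77133119e+02],
       [-1.05134267e-01,  2.46419578e-02,  9.94152684e-01,
        -1.33484087e+03],
       [ 0.00000000e+00,  0.00000000e+00,  0.00000000e+00,
         1.00000000e+00]])}
{'clock': 0.1, 'joints': array([-9.04381399e-01,  3.85469054e-01,  6.78861388e-03, -4.00683844e-04,
       -1.19401408e+00, -2.58594155e-01]), 'joint_vel': array([-8.38884357e-04, -2.41028061e-03,  2.00265769e-03,  1.66430016e-03,
        3.76174530e-06, -6.30127342e-04]), 'joint_efforts': array([-9.41143990e-04, -3.93318379e+01,  1.88929653e+01,  4.19782788e+00,
       -2.59637724e-03,  4.80205784e-06]), 'position': array([ 247.68463491, -573.27063054,  230.35269762]), 'ee_rot': array([-2.02427788e-01,  9.79296715e-01,  9.32471200e-04, -2.56824118e-04]), 'contact_force': array([-0.235286  ,  0.28862794,  0.02760641]), 'wrist_torque': array([-0.01023984,  0.0393255 ,  0.02054846]), 'grasp_force': 0.0, 'gripper_width': 85.0630358648828}
```

View pics/side0.png

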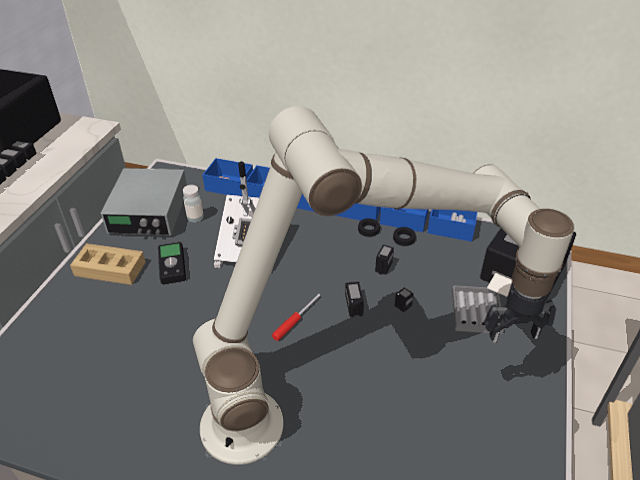

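View pics/top0.png

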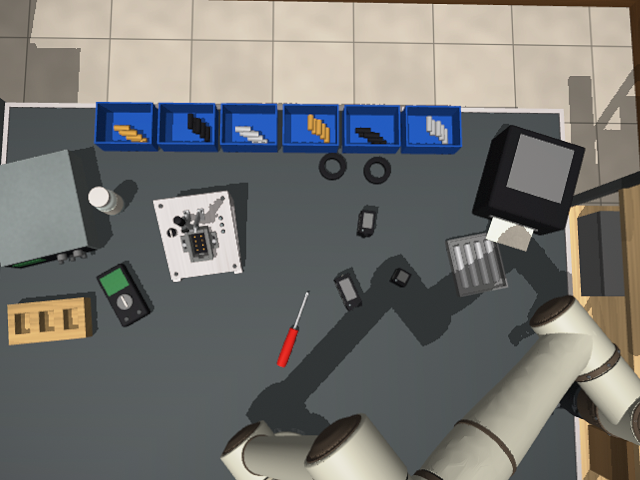

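```bash
cat > h.py <<'E'
import numpy as np, cv2
from scipy.spatial.transform import Rotation as R
from bench import arm, optics
def crop(im,x0,y0,x1,y1,s): return cv2.resize(im[y0:y1,x0:x1],None,fx=s,fy=s,interpolation=cv2.INTER_CUBIC)
def montage(name,*cs):
    H=max(c.shape[0] for c in cs)
    im=np.hstack([cv2.copyMakeBorder(c,0,H-c.shape[0],0,0,cv2.BORDER_CONSTANT) for c in cs])
    cv2.imwrite(f"pics/{name}.png",im); print(im.shape)
def proj(n,p):
    c=optics.camera_info(n);K=c["camera_matrix"];q=(c["view"]@np.append(p,1))[:3]
    s=np.array([q[0],-q[1]])/-q[2]; s=s*(1+c["k1"]*(s@s)); return K[:2,:2]@s+K[:2,2]
def ray(n,uv):
    c=optics.camera_info(n);K=c["camera_matrix"]
    d=(np.array(uv,float)-K[:2,2])/K[0,0]; s=d.copy()
    for _ in range(10): s=d/(1+c["k1"]*(s@s))
    V=c["view"]; Rm=V[:3,:3]
    return -Rm.T@V[:3,3], Rm.T@np.array([s[0],-s[1],-1])
def tri(us,ut):
    (a,d),(b,e)=ray("side",us),ray("top",ut)
    t=np.linalg.lstsq(np.c_[d,-e],b-a,rcond=None)[0]
    p,q=a+t[0]*d,b+t[1]*e; return (p+q)/2,np.linalg.norm(p-q)
def onz(n,uv,z):
    a,d=ray(n,uv); return a+d*(z-a[2])/d[2]
E
python3 - <<'E'
from h import *
s=cv2.imread("pics/side0.png");t=cv2.imread("pics/top0.png")
montage("rel",crop(t,330,200,415,315,5),crop(s,340,240,415,320,5))
montage("fix",crop(t,150,185,250,285,4),crop(s,208,155,274,275,5))
E
```

```text
(575, 800, 3)
(600, 730, 3)
```

View pics/rel.png

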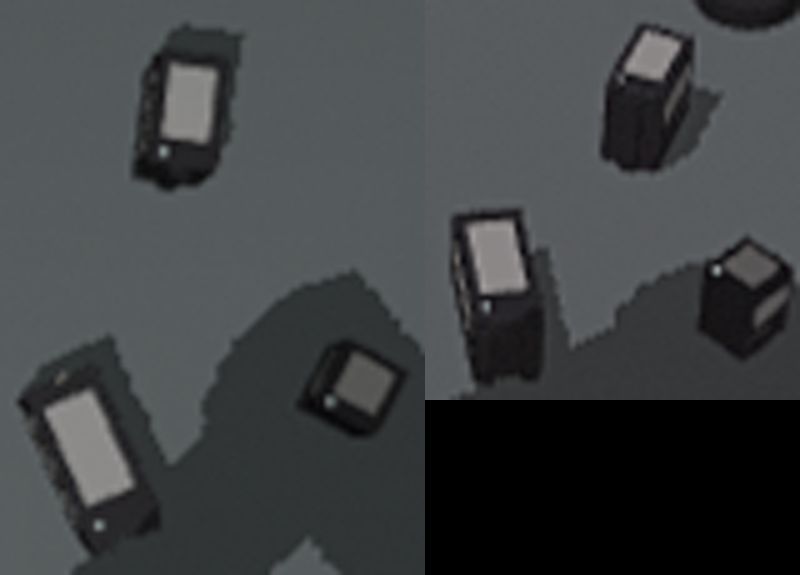

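View pics/fix.png

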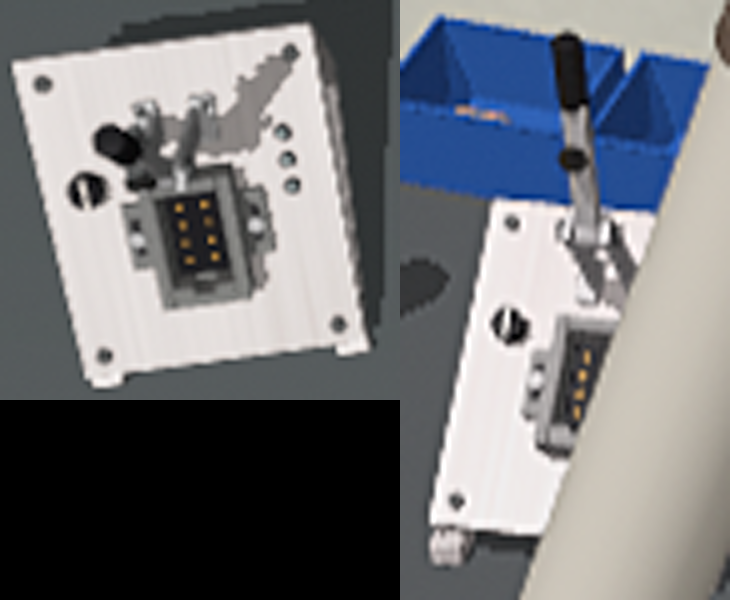

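```bash
cat >> h.py <<'E'
def T1(u,v): return (u/4+150-.4,v/4+185-.4)     # fix.png left
def S1(u,v): return ((u-400)/5+208-.4,v/5+155-.4)
def T2(u,v): return (u/5+330-.4,v/5+200-.4)
def S2(u,v): return ((u-425)/5+340-.4,v/5+240-.4)
def nestR(yaw): return R.from_euler("ZY",[yaw,-np.pi/6]).as_matrix()
E
python3 - <<'E'
from h import *
from scipy.optimize import least_squares
print("label+led:")
for s,t in [((645,30),(168,62)),((688,42),(217,66)),((662,83),(210,145)),((622,70),(160,138)),((620,77),(163,152))]:
    print(tri(S2(*s),T2(*t)))
obs=[("top",T1(12,62),(115,90)),("top",T1(305,25),(115,-90)),("top",T1(354,345),(-100,-90)),("top",T1(85,378),(-100,90)),
("side",S1(492,200),(115,90)),("side",S1(432,520),(-100,90))]
def f(p,o=False):
    return np.concatenate([proj(n,p[:3]+nestR(p[3])@np.array([q[0],q[1],-24.]))-uv for n,uv,q in obs])
r=least_squares(f,[570,200,100,.1]);print(r.x,r.fun.round(1))
P=r.x;N=nestR(P[3])
r2=least_squares(lambda q:f(np.r_[q[:2],100,q[2]]),[570,200,.1]);print(r2.x,r2.fun.round(1))
P=np.r_[r2.x[:2],100,r2.x[2]];N=nestR(P[3])
def topz(uv,z):  # nest coords on plane z
    a,d=ray("top",uv);a=N.T@(a-P[:3]);d=N.T@d;return (a+d*(z-a[2])/d[2]).round(1)
for uv in [(152,190),(232,170),(250,293),(165,305),(163,195),(217,188),(230,275),(180,280)]: print(uv,topz(T1(*uv),0))
p,e=tri(S1(568,70),T1(118,145));print("grip",p,e,N.T@(p-P[:3]))
E
```

```text
label+led:
(array([ 657.79640966, -196.72267951,   60.34555769]), np.float64(1.5752284136477086))
(array([ 656.52423292, -223.02450755,   58.29461189]), np.float64(3.2738238390026533))
(array([ 614.84040872, -217.31419724,   60.45211694]), np.float64(0.530275673108032))
(array([ 618.26680342, -191.80699782,   61.10980267]), np.float64(0.8616284164138001))
(array([ 610.74448995, -192.68176508,   62.43786467]), np.float64(0.0070590593624864735))
[5.72223274e+02 2.19269164e+02 9.46884145e+01 1.29007048e-01] [-0.5  0.   0.9  0.3  1.7 -0.8 -0.7 -0.3 -0.2 -0.  -1.7  0.3]
[5.70999216e+02 2.18026357e+02 1.31691757e-01] [-0.7  0.2  1.   0.3  2.1 -0.6 -0.6  0.1 -0.3 -1.  -1.7 -0.5]
(152, 190) [32.  17.5  0. ]
(232, 170) [ 38.4 -32.2   0. ]
(250, 293) [-44.3 -29.   -0. ]
(165, 305) [-45.1  24.1   0. ]
(163, 195) [27.8 11.6  0. ]
(217, 188) [ 28.  -21.3   0. ]
(230, 275) [-30.4 -18.9  -0. ]
(180, 280) [-29.5  11.9   0. ]
grip [595.51477803 220.29568533 303.19103455] 0.7376567379643979 [122.90084594  -0.96949529 163.6679605 ]
```

```bash
python3 - <<'E'
from h import *
from scipy.optimize import least_squares
obs=[("side",S2(643,24),(30,18,64)),("side",S2(694,38),(30,-18,64)),("side",S2(610,78),(-30,18,64)),("side",S2(603,158),(-30,18,0)),
("top",T2(133,178),(-30,18,0)),("top",T2(236,56),(30,-18,64)),("top",T2(157,52),(30,18,64)),("top",T2(210,180),(-30,-18,0))]
def pt(p,q): return np.array([p[0],p[1],0])+R.from_euler("z",p[2]).apply(q)
def f(p): return np.concatenate([proj(n,pt(p,q))-uv for n,uv,q in obs])
r=least_squares(f,[633,-207,-.13],loss="soft_l1");print(r.x,f(r.x).round(1))
s=cv2.imread("pics/side0.png");t=cv2.imread("pics/top0.png")
def draw(n,im,p):
    k=8
    x0,y0=(350,200) if n=="top" else (368,238)
    c=crop(im,x0,y0,x0+45,y0+45,k)
    for z in(0,64):
        pts=[proj(n,pt(p,np.array(q+(z,)))) for q in[(30,18),(-30,18),(-30,5),(-34,5),(-34,-5),(-30,-5),(-30,-18),(30,-18)]]
        pts=((np.array(pts)+.5-[x0,y0])*k).astype(np.int32)
        cv2.polylines(c,[pts],True,(0,255,0) if z else (0,0,255),1)
    return c
montage("ov",draw("top",t,r.x),draw("side",s,r.x))
st=arm.read_state();M=R.from_quat(st["ee_rot"]).as_matrix();print(M.round(3))
E
```

```text
[ 6.32147982e+02 -2.08193292e+02 -8.76873442e-02] [-0.6 -1.1  0.5 -1.  -0.1  0.6  0.1 -0.1  1.   0.4 -0.6 -0.1  1.2 -0.6
 -1.   1.3]
(360, 720, 3)
[[-0.918 -0.396 -0.001]
 [-0.396  0.918  0.002]
 [ 0.     0.002 -1.   ]]
```

View pics/ov.png

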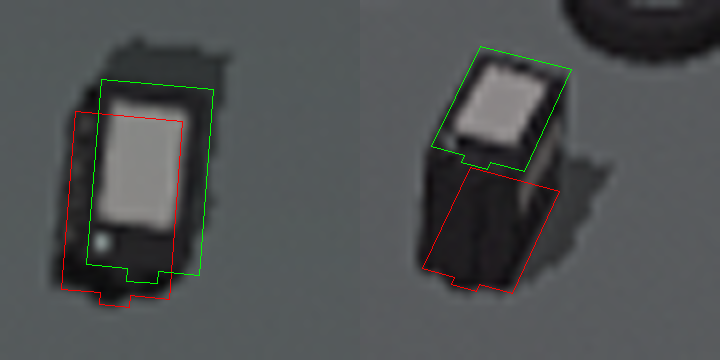

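```bash
cat >> h.py <<'E'
def plan(p,M):
    st=arm.read_state();C=R.from_quat(st["ee_rot"]).as_matrix()
    s=C.T@(np.array(p)-st["position"]);d=R.from_matrix(C.T@M).as_rotvec()
    print("t%.2f"%st["clock"],"pos",st["position"].round(1),"slide",s.round(1),"dr",(d/np.radians(8)).round(2),"F",st["contact_force"].round(1),"w",round(st["gripper_width"],1),"g",round(st["grasp_force"],1))
def toolR(z,y):
    z=np.array(z,float);y=np.array(y,float);return np.c_[np.cross(y,z),y,z]
YM=-.0877; MC=(632.1,-208.2)
GR=toolR([0,0,-1],[-np.sin(YM),np.cos(YM),0])
E
python3 -c "
from h import *
plan([*MC,200],GR)"
```

```text
t0.10 pos [ 247.7 -573.3  230.4] slide [-497.7  182.7   30.6] dr [ 0.01 -0.    3.55] F [-0.2  0.3  0. ] w 85.1 g 0.0
```

>>> step_arm --motion '[{"dr": [0,0,0.5],"slide": [-50,18,3],"jaw": 85},{"dr": [0,0,1],"slide": [-107,39,6],"jaw": 85},{"dr": [0,0,1.5],"slide": [-164,60,10],"jaw": 85},{"dr": [0,0,2],"slide": [-221,81,14],"jaw": 85},{"dr": [0,0,2.5],"slide": [-278,102,18],"jaw": 85},{"dr": [0,0,3],"slide": [-335,123,22],"jaw": 85},{"dr": [0,0,3.55],"slide": [-392,144,26],"jaw": 85},{"dr": [0,0,3.55],"slide": [-449,165,28],"jaw": 85}]'

```text
clock: 1.1
position: [595.5, -242.5, 202.6]
ee_rot: [0.044, 0.999, 0.0, -0.001]
contact_force: [0.5, -0.9, 0.6]
gripper_width: 85.4
grasp_force: 0.0
```

```bash
python3 -c "
from h import *
plan([*MC,80],GR)"
```

```text
t1.10 pos [ 595.5 -242.5  202.6] slide [-33.6  37.3 122.6] dr [ 0.   -0.01 -0.  ] F [ 0.5 -0.9  0.6] w 85.4 g 0.0
```

>>> step_arm --motion '[{"dr": [0,0,0],"slide": [-20,20,20],"jaw": 85},{"dr": [0,0,0],"slide": [-33.5,37,40],"jaw": 85},{"dr": [0,0,0],"slide": [-33.5,37,70],"jaw": 85},{"dr": [0,0,0],"slide": [-33.5,37,100],"jaw": 85},{"dr": [0,0,0],"slide": [-33.5,37,130],"jaw": 85},{"dr": [0,0,0],"slide": [-33.5,37,155],"jaw": 85},{"dr": [0,0,0],"slide": [-33.5,37,172],"jaw": 85},{"dr": [0,0,0],"slide": [-33.5,37,173],"jaw": 85}]'

```text
clock: 2.1
position: [629.7, -210.7, 28.3]
ee_rot: [0.044, 0.999, 0.0, -0.002]
contact_force: [-0.1, -0.2, 0.8]
gripper_width: 85.2
grasp_force: 0.0
```

```bash
python3 -c "
from h import *
plan([*MC,27],GR)
montage('g1',crop(optics.get_image('top'),310,170,430,280,4),crop(optics.get_image('side'),345,200,445,300,3))"
```

```text
t2.10 pos [ 629.7 -210.7   28.3] slide [-2.1  2.7  1.3] dr [ 0.   -0.03 -0.01] F [-0.1 -0.2  0.8] w 85.2 g 0.0
(440, 780, 3)
```

View pics/g1.png

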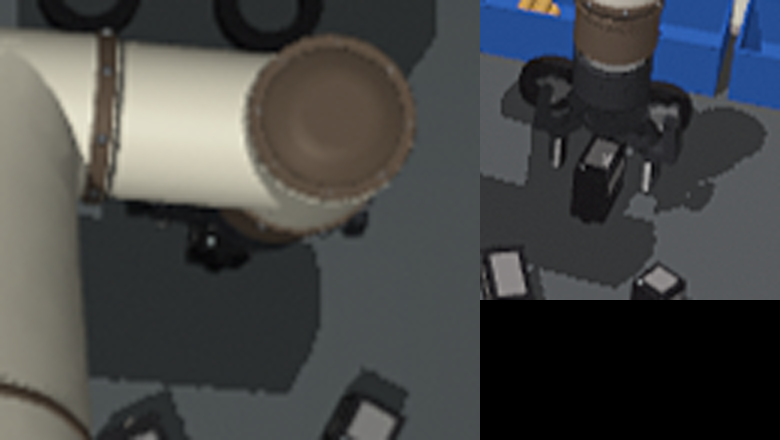

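>>> step_arm --motion '[{"dr": [0,0,0],"slide": [-2,2.5,1],"jaw": 85},{"dr": [0,0,0],"slide": [-2,2.5,1],"jaw": 70},{"dr": [0,0,0],"slide": [-2,2.5,1],"jaw": 55},{"dr": [0,0,0],"slide": [-2,2.5,1],"jaw": 40},{"dr": [0,0,0],"slide": [-2,2.5,1],"jaw": 25},{"dr": [0,0,0],"slide": [-2,2.5,1],"jaw": 20},{"dr": [0,0,0],"slide": [-2,2.5,1],"jaw": 20},{"dr": [0,0,0],"slide": [-2,2.5,1],"jaw": 20}]'

```text
clock: 3.2
position: [633.8, -207.9, 29.8]
ee_rot: [0.044, 0.999, -0.0, 0.0]
contact_force: [0.8, 1.4, 2.9]
gripper_width: 35.5
grasp_force: 59.9
```

```bash
python3 -c "
from h import *
plan([*MC,27],GR)"
```

```text
t3.20 pos [ 633.8 -207.9   29.8] slide [ 1.7 -0.4  2.7] dr [-0.    0.01  0.  ] F [0.8 1.4 2.9] w 35.5 g 59.9
```

>>> step_arm --motion '[{"dr": [0,0,0],"slide": [0,0,-10],"jaw": 20},{"dr": [0,0,0],"slide": [0,0,-35],"jaw": 20},{"dr": [0,0,0],"slide": [0,0,-70],"jaw": 20},{"dr": [0,0,0],"slide": [0,0,-105],"jaw": 20},{"dr": [0,0,0],"slide": [0,0,-140],"jaw": 20},{"dr": [0,0,0],"slide": [0,0,-175],"jaw": 20},{"dr": [0,0,0],"slide": [0,0,-200],"jaw": 20},{"dr": [0,0,0],"slide": [0,0,-200],"jaw": 20}]'

```text
clock: 4.2
position: [634.1, -208.2, 231.5]
ee_rot: [0.044, 0.999, -0.0, 0.002]
contact_force: [0.4, -0.1, -2.6]
gripper_width: 35.2
grasp_force: 59.6
```

```bash
python3 - <<'E'
from h import *
s=optics.get_image('side');t=optics.get_image('top')
cv2.imwrite("pics/s2.png",s);cv2.imwrite("pics/t2.png",t)
montage("fix2",crop(t,175,215,231,275,8),crop(s,204,190,276,275,4.8))
P=np.array([571,218,100.]);N=nestR(.1317)
plan(P+N@[0,0,130],toolR(-N[:,2],N[:,1]))
E
```

```text
(480, 794, 3)
t4.30 pos [ 632.6 -207.7  227.9] slide [162.3 404.4  16.1] dr [-0.4  -3.75 -1.54] F [-1.   0.5 -2.1] w 35.1 g 59.6
```

View pics/fix2.png

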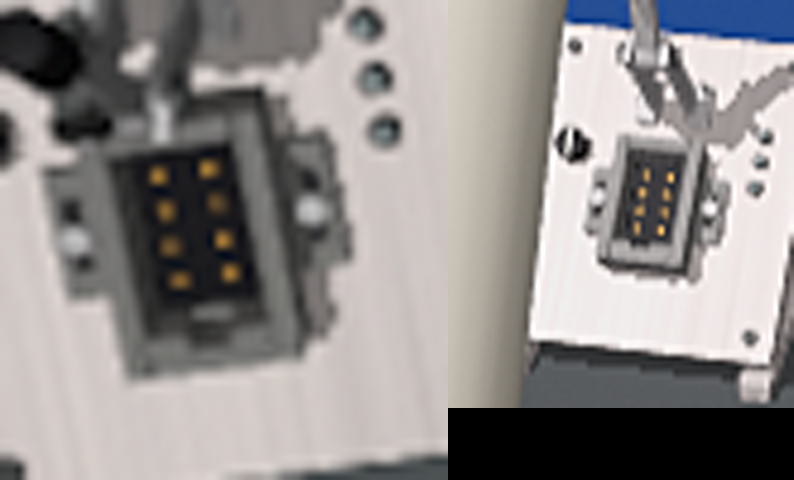

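```bash
python3 - <<'E'
from h import *
T=lambda u,v:(u/8+175-.44,v/8+215-.44)
S=lambda u,v:((u-448)/4.8+204-.4,v/4.8+190-.4)
tp=[(158,176),(208,168),(166,210),(217,203),(172,246),(224,240),(180,280),(232,272)]
sp=[(647,175),(670,178),(644,192),(668,196),(641,213),(664,214),(638,229),(661,231)]
W=np.array([tri(S(*a),T(*b))[0] for a,b in zip(sp,tp)]);print(W.round(1));c=W.mean(0);print("pin c",c)
gx=W[[0,1]].mean(0)-W[[6,7]].mean(0);print("dir",gx,"yaw",np.arctan2(gx[1],gx[0]))
gy=W[0::2].mean(0)-W[1::2].mean(0);print("ydir",gy,"yaw",np.arctan2(-gy[0],gy[1]))
e=[tri(S(*a),T(*b)) for a,b in [((597,200),(75,240)),((710,210),(312,210))]];print("ears",e)
d=e[0][0]-e[1][0];print(np.linalg.norm(d),np.arctan2(-d[0],d[1]))
N=nestR(.1317)
for P in ([571,218,100],):
  P=np.array(P,float)
  print("pins in nest",N.T@(c-P),"ears",[N.T@(x[0]-P) for x in e])
  for n,f,pts in(("top",T,[(112,160),(230,143),(262,298),(152,330),(130,375),(300,352)]),("side",S,[(632,150),(685,152),(672,248),(612,243),(600,262),(690,270),(622,137),(704,142)])):
    for uv in pts:
      a,dd=ray(n,f(*uv));a=N.T@(a-P);dd=N.T@dd;print(n,uv,(a-dd*a[2]/dd[2]).round(1))
E
```

```text
[[588.4 226.7  91.3]
 [591.1 211.7  90.3]
 [578.5 225.1  85.4]
 [581.  209.7  83.8]
 [568.4 224.3  76.2]
 [570.  208.3  78. ]
 [558.2 222.4  71.6]
 [560.5 206.9  71.9]]
pin c [574.50692759 216.88118926  81.06518279]
dir [30.4068302   4.52383202 19.03374999] yaw 0.14769348596262427
ydir [-2.26282216 15.48193305  0.1452233 ] yaw 0.14513126126628784
ears [(array([569.67387278, 254.5206635 ,  78.57788071]), np.float64(0.35494051419106687)), (array([579.34984541, 180.54742557,  80.60145957]), np.float64(1.2372199957352998))]
74.63081968885152 0.13006525803377153
pins in nest [ -6.58385916  -1.56965029 -18.06285077] ears [array([ -7.69622065,  36.37854409, -20.29271761]), array([ -6.79004928, -38.22473669, -18.4792683 ])]
top (112, 160) [25.3 16.4  0. ]
top (230, 143) [ 26.  -19.6   0. ]
top (262, 298) [-26.3 -20.1   0. ]
top (152, 330) [-32.4  15.    0. ]
top (130, 375) [-46.6  24.5   0. ]
top (300, 352) [-46.2 -28.5  -0. ]
side (632, 150) [21.7 14.   0. ]
side (685, 152) [ 24.2 -20.5   0. ]
side (672, 248) [-40.4 -23.8   0. ]
side (612, 243) [-41.5  15.2   0. ]
side (600, 262) [-54.8  20.5   0. ]
side (690, 270) [-53.5 -37.8   0. ]
side (622, 137) [29.8 22.1  0. ]
side (704, 142) [ 32.2 -31.5   0. ]
```

```bash
python3 - <<'E'
from h import *
T=lambda u,v:(u/8+175-.44,v/8+215-.44)
S=lambda u,v:((u-448)/4.8+204-.4,v/4.8+190-.4)
tp=[(158,176),(208,168),(166,210),(217,203),(172,246),(224,240),(180,280),(232,272)]
sp=[(647,175),(670,178),(644,192),(668,196),(641,213),(664,214),(638,229),(661,231)]
for yaw in(.1317,.142):
  N=nestR(yaw);P=np.array([571,218,100.])
  def pl(n,uv,z):
    a,dd=ray(n,uv);a=N.T@(a-P);dd=N.T@dd;return a+dd*(z-a[2])/dd[2]
  w=np.mean([pl("top",T(*b),-13.5) for b in tp],0);print(yaw,"top",w,P+N@(w*[1,1,0]))
  w=np.mean([pl("side",S(*b),-13.5) for b in sp],0);print("side",w,P+N@(w*[1,1,0]))
E
```

```text
0.1317 top [ -4.77539333  -1.91635955 -13.5       ] [567.1518577  215.55714902  97.61230333]
side [ -8.01802455  -3.25656975 -13.5       ] [564.54397137 213.85977306  95.99098773]
0.142 top [ -4.79673206  -1.94175233 -13.5       ] [567.16252254 215.4898909   97.60163397]
side [ -8.04166593  -3.25017458 -13.5       ] [564.56578438 213.79693001  95.97916704]
```

>>> step_arm --motion '[{"dr": [0,-0.4,-0.2],"slide": [15,45,-10],"jaw": 20},{"dr": [0,-0.8,-0.4],"slide": [30,90,-20],"jaw": 20},{"dr": [0,-1.2,-0.6],"slide": [50,140,-25],"jaw": 20},{"dr": [0,-1.6,-0.8],"slide": [70,190,-25],"jaw": 20},{"dr": [-0.1,-2,-1.0],"slide": [90,240,-20],"jaw": 20},{"dr": [-0.2,-2.5,-1.2],"slide": [110,290,-15],"jaw": 20},{"dr": [-0.3,-3.1,-1.4],"slide": [130,335,-10],"jaw": 20},{"dr": [-0.4,-3.7,-1.54],"slide": [150,370,-5],"jaw": 20}]'

```text
clock: 5.3
position: [519.9, 166.8, 234.4]
ee_rot: [-0.062, 0.966, 0.013, 0.25]
contact_force: [2.2, -0.9, -0.7]
gripper_width: 35.5
grasp_force: 60.1
```

```bash
cat >> h.py <<'E'
YN=.136;NN=nestR(YN);PC=np.array([566.3,214.9,97.1]);NR=toolR(-NN[:,2],NN[:,1])
def nplan(x,y,z):
    plan(PC+NN@[x,y,z],NR); st=arm.read_state(); print("nest now",(NN.T@(st["position"]-PC)).round(1),"Fn",(NN.T@st["contact_force"]).round(1),"Mtool",(R.from_quat(st["ee_rot"]).inv().apply(st["wrist_torque"])).round(2))
E
python3 -c "
from h import *
nplan(1.7,0,55)"
```

```text
t5.30 pos [519.9 166.8 234.4] slide [20.  42.2 90.1] dr [-0.07 -0.13 -0.04] F [ 2.2 -0.9 -0.7] w 35.5 g 60.1
nest now [ 23.2 -41.4 145.2] Fn [ 1.5 -1.2 -1.6] Mtool [ 0.22  0.84 -0.02]
```

>>> step_arm --motion '[{"dr": [0,0,0],"slide": [10,20,10],"jaw": 20},{"dr": [-0.07,-0.13,-0.04],"slide": [20,42,25],"jaw": 20},{"dr": [-0.07,-0.13,-0.04],"slide": [20,42,40],"jaw": 20},{"dr": [-0.07,-0.13,-0.04],"slide": [20,42,60],"jaw": 20},{"dr": [-0.07,-0.13,-0.04],"slide": [20,42,80],"jaw": 20},{"dr": [-0.07,-0.13,-0.04],"slide": [20,42,90],"jaw": 20},{"dr": [-0.07,-0.13,-0.04],"slide": [20,42,90],"jaw": 20},{"dr": [-0.07,-0.13,-0.04],"slide": [20,42,90],"jaw": 20}]'

```text
clock: 6.3
position: [547.8, 207.6, 167.8]
ee_rot: [-0.067, 0.968, 0.017, 0.242]
contact_force: [0.5, 0.4, -0.6]
gripper_width: 35.5
grasp_force: 60.0
```

```bash
python3 -c "
from h import *
nplan(1.7,0,36)
s=optics.get_image('side');t=optics.get_image('top')
cv2.imwrite('pics/s3.png',s);cv2.imwrite('pics/t3.png',t)
montage('h1',crop(t,170,180,250,280,5),crop(s,210,150,280,270,5))"
```

```text
t6.30 pos [547.8 207.6 167.8] slide [15.8  4.7 35.5] dr [ 0.01 -0.24  0.01] F [ 0.5  0.4 -0.6] w 35.5 g 60.0
nest now [18.7 -4.7 70.9] Fn [ 0.2  0.3 -0.8] Mtool [0.04 1.1  0.02]
(600, 750, 3)
```

View pics/h1.png

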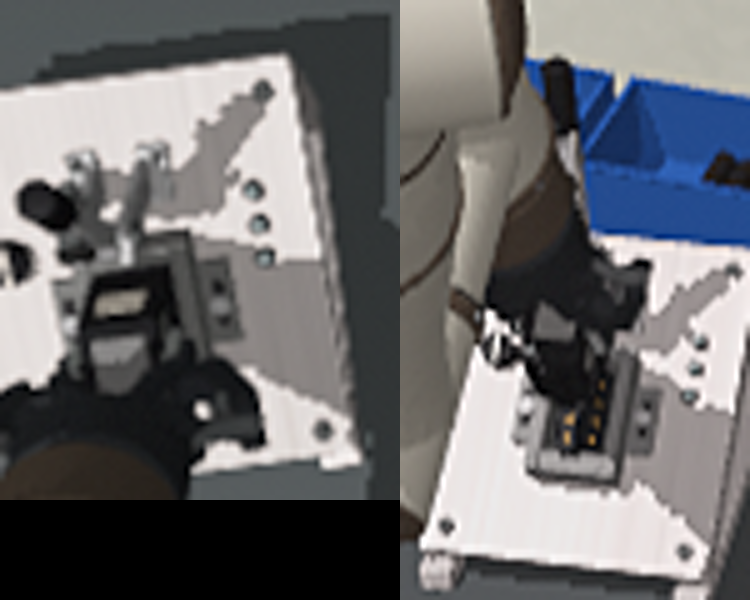

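>>> step_arm --motion '[{"dr": [0,0,0],"slide": [0,0,0],"jaw": 20},{"dr": [0,0,0],"slide": [0,0,0],"jaw": 20},{"dr": [0,0,0],"slide": [0,0,0],"jaw": 20},{"dr": [0,0,0],"slide": [0,0,0],"jaw": 20},{"dr": [0,0,0],"slide": [0,0,0],"jaw": 20},{"dr": [0,0,0],"slide": [0,0,0],"jaw": 20},{"dr": [0,0,0],"slide": [0,0,0],"jaw": 20},{"dr": [0,0,0],"slide": [0,0,0],"jaw": 20}]'

```text
clock: 7.4
position: [547.9, 207.6, 167.6]
ee_rot: [-0.067, 0.968, 0.017, 0.242]
contact_force: [-0.0, 0.1, -0.7]
gripper_width: 35.1
grasp_force: 60.0
```

```bash
python3 -c "
from h import *
nplan(1.7,0,36)
for n in('side','top'): cv2.imwrite(f'pics/{n}4.png',optics.get_image(n))"
```

```text
t7.40 pos [547.9 207.6 167.6] slide [15.7  4.7 35.3] dr [ 0.01 -0.24  0.01] F [-0.   0.1 -0.7] w 35.1 g 60.0
nest now [18.6 -4.7 70.7] Fn [-0.4  0.1 -0.6] Mtool [-0.05  1.13  0.01]
```

>>> step_arm --motion '[{"dr": [0,-0.24,0],"slide": [4,2,5],"jaw": 20},{"dr": [0,-0.24,0],"slide": [8,3.5,10],"jaw": 20},{"dr": [0,-0.24,0],"slide": [12,4.5,12],"jaw": 20},{"dr": [0,-0.24,0],"slide": [15.5,4.5,14],"jaw": 20},{"dr": [0,-0.24,0],"slide": [15.5,4.5,16],"jaw": 20},{"dr": [0,-0.24,0],"slide": [15.5,4.5,18],"jaw": 20},{"dr": [0,-0.24,0],"slide": [15.5,4.5,20],"jaw": 20},{"dr": [0,-0.24,0],"slide": [15.5,4.5,20],"jaw": 20}]'

```text
clock: 8.5
position: [548.5, 209.9, 164.2]
ee_rot: [-0.07, 0.968, 0.017, 0.24]
contact_force: [-0.2, -0.4, -0.4]
gripper_width: 35.2
grasp_force: 60.1
```

```bash
python3 -c "
from h import *
nplan(1.7,0,36)
print(arm.read_state()['joints'].round(2))
s=optics.get_image('side');t=optics.get_image('top')
cv2.imwrite('pics/side5.png',s);cv2.imwrite('pics/top5.png',t)
def ov(n,im,x0,y0,x1,y1,k):
    c=crop(im,x0,y0,x1,y1,k)
    st=arm.read_state();C=R.from_quat(st['ee_rot']).as_matrix()
    def pl(pts,col):
        p=((np.array([proj(n,q) for q in pts])+.5-[x0,y0])*k).astype(np.int32);cv2.polylines(c,[p],True,col,1)
    box=[(-30,18),(-30,-18),(30,-18),(30,18)]
    for z in(29.8,29.8-64): pl([st['position']+C@[1.7-a,b,z] for a,b in box],(0,0,255))
    pl([PC+NN@[a,b,0] for a,b in[(-42,28),(-42,-28),(42,-28),(42,28)]],(0,255,0))
    pl([PC+NN@[a,b,0] for a,b in[(-31,19),(-31,6.5),(-36,6.5),(-36,-6.5),(-31,-6.5),(-31,-19),(31,-19),(31,19)]],(0,255,255))
    return c
montage('h2',ov('top',t,175,205,235,275,6),ov('side',s,220,195,275,265,8))"
```

```text
t8.50 pos [548.5 209.9 164.2] slide [14.8  2.5 31.8] dr [ 0.03 -0.27  0.05] F [-0.2 -0.4 -0.4] w 35.2 g 60.1
nest now [17.7 -2.5 67.2] Fn [-0.4 -0.4 -0.2] Mtool [-0.03  1.11  0.  ]
[ 0.58  0.19 -0.84  1.14 -0.22 -3.1 ]
(560, 800, 3)
```

View pics/h2.png

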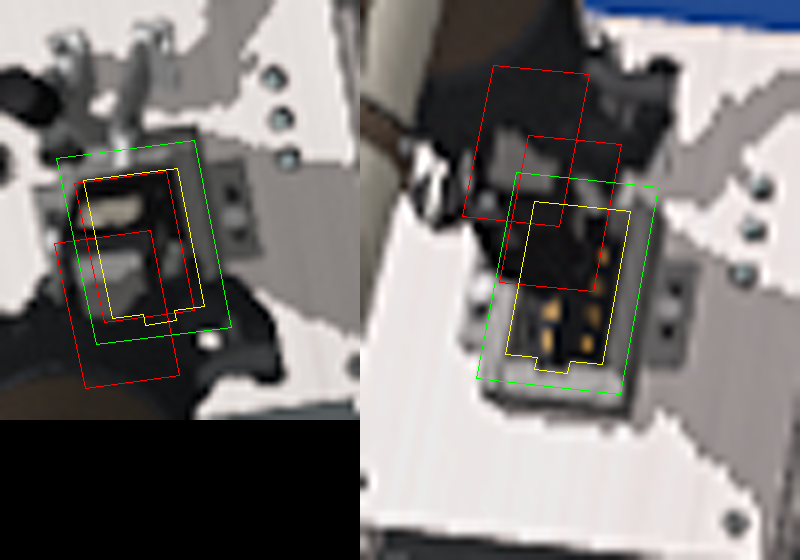

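```bash
python3 -c "
from h import *
plan([630,-60,110],GR)"
```

```text
t8.60 pos [548.5 209.9 164.2] slide [ -11.9 -278.8   67.5] dr [0.4  3.46 1.62] F [-0.3  0.3 -1. ] w 35.2 g 60.1
```

>>> step_arm --motion '[{"dr": [0,0.2,0.2],"slide": [0,-15,-30],"jaw": 20},{"dr": [0.1,0.6,0.4],"slide": [0,-55,-45],"jaw": 20},{"dr": [0.1,1,0.6],"slide": [0,-95,-45],"jaw": 20},{"dr": [0.2,1.5,0.8],"slide": [0,-140,-40],"jaw": 20},{"dr": [0.2,2,1.0],"slide": [-3,-185,-20],"jaw": 20},{"dr": [0.3,2.5,1.2],"slide": [-6,-230,0],"jaw": 20},{"dr": [0.4,3,1.4],"slide": [-9,-270,20],"jaw": 20},{"dr": [0.4,3.46,1.62],"slide": [-12,-279,40],"jaw": 20}]'

```text
clock: 9.6
position: [617.9, -64.1, 133.7]
ee_rot: [0.045, 0.999, 0.0, -0.001]
contact_force: [0.1, 0.3, -1.2]
gripper_width: 35.1
grasp_force: 60.1
```

```bash
python3 -c "
from h import *
plan([630,-60,30.5],GR);print(arm.read_state()['joints'].round(2))"
```

```text
t9.60 pos [617.9 -64.1 133.7] slide [-11.9   5.2 103.1] dr [ 0.   -0.01 -0.02] F [ 0.1  0.3 -1.2] w 35.1 g 60.1
[ 0.16  0.46 -0.13 -0.   -0.98 -1.82]
```

>>> step_arm --motion '[{"dr": [0,0,0],"slide": [-11,5,20],"jaw": 20},{"dr": [0,0,0],"slide": [-11,5,50],"jaw": 20},{"dr": [0,0,0],"slide": [-11,5,80],"jaw": 20},{"dr": [0,0,0],"slide": [-11,5,95],"jaw": 20},{"dr": [0,0,0],"slide": [-11,5,100],"jaw": 20},{"dr": [0,0,0],"slide": [-11,5,102],"jaw": 20},{"dr": [0,0,0],"slide": [-11,5,103],"jaw": 20},{"dr": [0,0,0],"slide": [-11,5,103],"jaw": 20}]'

```text
clock: 10.6
position: [629.3, -57.9, 32.3]
ee_rot: [0.043, 0.999, 0.0, 0.001]
contact_force: [0.0, 0.7, -2.0]
gripper_width: 34.9
grasp_force: 60.2
```

```bash
python3 -c "
from h import *
plan([630,-60,29.8],GR)"
```

```text
t10.60 pos [629.3 -57.9  32.3] slide [-0.9 -2.1  2.5] dr [0.01 0.01 0.01] F [ 0.   0.7 -2. ] w 34.9 g 60.2
```

Lower to contact, then open and rise.

>>> step_arm --motion '[{"dr": [0,0,0],"slide": [0,0,1],"jaw": 20},{"dr": [0,0,0],"slide": [0,0,2.5],"jaw": 20},{"dr": [0,0,0],"slide": [0,0,2.5],"jaw": 20},{"dr": [0,0,0],"slide": [0,0,2.5],"jaw": 45},{"dr": [0,0,0],"slide": [0,0,2.5],"jaw": 65},{"dr": [0,0,0],"slide": [0,0,2.5],"jaw": 85},{"dr": [0,0,0],"slide": [0,0,2.5],"jaw": 85},{"dr": [0,0,0],"slide": [0,0,2.5],"jaw": 85}]'

```text
clock: 11.6
position: [628.8, -57.9, 28.8]
ee_rot: [0.043, 0.999, 0.0, 0.0]
contact_force: [-1.1, -0.0, -0.3]
gripper_width: 85.0
grasp_force: 0.0
```

>>> step_arm --motion '[{"dr": [0,0,0],"slide": [0,0,-40],"jaw": 85},{"dr": [0,0,0],"slide": [0,0,-80],"jaw": 85},{"dr": [0,0,-1],"slide": [0,0,-110],"jaw": 85},{"dr": [0,0,-2.2],"slide": [0,0,-110],"jaw": 85},{"dr": [0,0,-3.4],"slide": [0,0,-110],"jaw": 85},{"dr": [0,0,-4.6],"slide": [0,0,-110],"jaw": 85},{"dr": [0,0,-5.8],"slide": [0,0,-110],"jaw": 85},{"dr": [0,0,-7],"slide": [0,0,-110],"jaw": 85}]'

```text
clock: 12.6
position: [628.7, -57.9, 138.9]
ee_rot: [-0.433, 0.901, 0.0, 0.0]
contact_force: [0.4, -0.2, 0.2]
gripper_width: 84.9
grasp_force: 0.0
```

>>> step_arm --motion '[{"dr": [0,0,-1.2],"slide": [0,0,0],"jaw": 85},{"dr": [0,0,-2.4],"slide": [0,0,0],"jaw": 85},{"dr": [0,0,-3.6],"slide": [0,0,0],"jaw": 85},{"dr": [0,0,-4.8],"slide": [0,0,0],"jaw": 85},{"dr": [0,0,-6],"slide": [0,0,0],"jaw": 85},{"dr": [0,0,-7.2],"slide": [0,0,0],"jaw": 85},{"dr": [0,0,-8.4],"slide": [0,0,0],"jaw": 85},{"dr": [0,0,-9.6],"slide": [0,0,0],"jaw": 85}]'

```text
clock: 13.6
position: [628.7, -57.9, 138.9]
ee_rot: [0.899, -0.437, -0.0, -0.0]
contact_force: [-0.6, 0.1, 0.7]
gripper_width: 84.8
grasp_force: 0.0
```

```bash
cat >> h.py <<'E'
GR2=GR@np.diag([-1,-1,1]); NR2=NR@np.diag([-1,-1,1]); NR=NR2
E
python3 -c "
from h import *
plan([629.3,-58,29.8],GR2);print(arm.read_state()['joints'].round(2))
for n in('side','top'): cv2.imwrite(f'pics/{n}6.png',optics.get_image(n))"
```

```text
t13.60 pos [628.7 -57.9 138.9] slide [  0.5  -0.4 109.1] dr [-0.    0.   -5.85] F [-0.6  0.1  0.7] w 84.8 g 0.0
[ 0.16  0.47 -0.1  -0.   -1.    0.5 ]
```

>>> step_arm --motion '[{"dr": [0,0,-1.2],"slide": [0,0,0],"jaw": 85},{"dr": [0,0,-2.4],"slide": [0,0,0],"jaw": 85},{"dr": [0,0,-3.6],"slide": [0,0,0],"jaw": 85},{"dr": [0,0,-4.8],"slide": [0,0,0],"jaw": 85},{"dr": [0,0,-5.85],"slide": [0,0,0],"jaw": 85},{"dr": [0,0,-5.85],"slide": [0,0,30],"jaw": 85},{"dr": [0,0,-5.85],"slide": [0,0,60],"jaw": 85},{"dr": [0,0,-5.85],"slide": [0,0,90],"jaw": 85}]'

```text
clock: 14.7
position: [628.8, -57.9, 48.2]
ee_rot: [0.999, -0.049, 0.0, -0.0]
contact_force: [0.5, -0.1, 0.5]
gripper_width: 84.8
grasp_force: 0.0
```

>>> step_arm --motion '[{"dr": [0,0,0],"slide": [0,0,15],"jaw": 85},{"dr": [0,0,0],"slide": [0,0,18],"jaw": 85},{"dr": [0,0,0],"slide": [0,0,18],"jaw": 65},{"dr": [0,0,0],"slide": [0,0,18],"jaw": 45},{"dr": [0,0,0],"slide": [0,0,18],"jaw": 25},{"dr": [0,0,0],"slide": [0,0,18],"jaw": 20},{"dr": [0,0,0],"slide": [0,0,18],"jaw": 20},{"dr": [0,0,0],"slide": [0,0,18],"jaw": 20}]'

```text
clock: 15.7
position: [629.8, -57.8, 32.2]
ee_rot: [0.999, -0.047, 0.001, -0.0]
contact_force: [-0.1, 0.1, 6.2]
gripper_width: 34.8
grasp_force: 61.5
```

```bash
python3 -c "
from h import *
plan([629,-58,29.8],GR2)"
```

```text
t15.70 pos [629.8 -57.8  32.2] slide [-0.8  0.3  2.4] dr [-0.   -0.02 -0.04] F [-0.1  0.1  6.2] w 34.8 g 61.5
```

>>> step_arm --motion '[{"dr": [0,0,0],"slide": [0,0,-10],"jaw": 20},{"dr": [0,0,0],"slide": [0,0,-35],"jaw": 20},{"dr": [0,0,0],"slide": [0,0,-70],"jaw": 20},{"dr": [0,0,0],"slide": [0,0,-105],"jaw": 20},{"dr": [0,0,0],"slide": [0,0,-140],"jaw": 20},{"dr": [0,0,0],"slide": [0,0,-165],"jaw": 20},{"dr": [0,0,0],"slide": [0,0,-175],"jaw": 20},{"dr": [0,0,0],"slide": [0,0,-175],"jaw": 20}]'

```text
clock: 16.7
position: [628.5, -57.9, 205.8]
ee_rot: [0.999, -0.047, -0.0, -0.0]
contact_force: [-0.2, -0.3, -1.9]
gripper_width: 35.3
grasp_force: 60.8
```

```bash
python3 -c "
from h import *
nplan(2.2,0,130)"
```

```text
t16.70 pos [628.5 -57.9 205.8] slide [-149.  -251.3   -4.8] dr [ 0.43  3.73 -1.61] F [-0.2 -0.3 -1.9] w 35.3 g 60.8
nest now [  75.6 -278.7   81.8] Fn [-1.1 -0.3 -1.5] Mtool [ 0.04 -0.06 -0.03]
```

>>> step_arm --motion '[{"dr": [0,0.4,-0.2],"slide": [-30,-20,-10],"jaw": 20},{"dr": [0,0.9,-0.4],"slide": [-65,-45,-20],"jaw": 20},{"dr": [0.1,1.4,-0.6],"slide": [-100,-80,-30],"jaw": 20},{"dr": [0.2,1.9,-0.8],"slide": [-130,-120,-30],"jaw": 20},{"dr": [0.3,2.4,-1.0],"slide": [-145,-160,-25],"jaw": 20},{"dr": [0.3,2.9,-1.2],"slide": [-149,-200,-20],"jaw": 20},{"dr": [0.4,3.4,-1.4],"slide": [-149,-240,-12],"jaw": 20},{"dr": [0.43,3.73,-1.61],"slide": [-149,-251,-5],"jaw": 20}]'

```text
clock: 17.7
position: [502.2, 208.2, 208.8]
ee_rot: [0.964, 0.068, 0.257, -0.018]
contact_force: [2.4, -0.5, 0.4]
gripper_width: 35.1
grasp_force: 60.7
```

```bash
python3 -c "
from h import *
nplan(2.2,0,52);print(arm.read_state()['joints'].round(2))"
```

```text
t17.70 pos [502.2 208.2 208.8] slide [ 2.3  2.2 76.9] dr [-0.01  0.02  0.04] F [ 2.4 -0.5  0.4] w 35.1 g 60.7
nest now [  0.    2.1 128.9] Fn [ 2.2 -0.8 -0.9] Mtool [-0.2  -0.92  0.02]
[ 0.72  0.06 -0.87  0.96 -0.34  0.13]
```

>>> step_arm --motion '[{"dr": [0,0,0],"slide": [2,2,10],"jaw": 20},{"dr": [0,0,0],"slide": [2,2,22],"jaw": 20},{"dr": [0,0,0],"slide": [2,2,34],"jaw": 20},{"dr": [0,0,0],"slide": [2,2,46],"jaw": 20},{"dr": [0,0,0],"slide": [2,2,58],"jaw": 20},{"dr": [0,0,0],"slide": [2,2,68],"jaw": 20},{"dr": [0,0,0],"slide": [2,2,75],"jaw": 20},{"dr": [0,0,0],"slide": [2,2,77],"jaw": 20}]'

```text
clock: 18.7
position: [543.7, 214.0, 153.9]
ee_rot: [0.965, 0.064, 0.252, -0.011]
contact_force: [0.6, -0.7, -0.8]
gripper_width: 35.4
grasp_force: 60.7
```

```bash
python3 -c "
from h import *
nplan(2.2,0,36);print(arm.read_state()['joints'].round(2))
for n in('side','top'): cv2.imwrite(f'pics/{n}7.png',optics.get_image(n))"
```

```text
t18.70 pos [543.7 214.  153.9] slide [-6.4  1.9 24.6] dr [0.1  0.09 0.  ] F [ 0.6 -0.7 -0.8] w 35.4 g 60.7
nest now [ 8.9  2.2 60.5] Fn [ 0.  -0.8 -0.9] Mtool [ 0.05 -1.12  0.01]
[ 0.44  0.2  -0.9   1.63 -0.16 -0.33]
```

```bash
python3 -c "
from h import *
plan([629.5,-58,110],GR2)"
```

```text
t18.80 pos [543.6 214.  154.3] slide [ 20.3 280.3  66. ] dr [-0.32 -3.66  1.55] F [ 0.2  0.4 -0.9] w 35.1 g 60.7
```

>>> step_arm --motion '[{"dr": [0,-0.2,0.1],"slide": [-5,15,-35],"jaw": 20},{"dr": [-0.1,-0.6,0.3],"slide": [-5,55,-55],"jaw": 20},{"dr": [-0.1,-1,0.5],"slide": [-5,95,-55],"jaw": 20},{"dr": [-0.2,-1.5,0.7],"slide": [0,140,-40],"jaw": 20},{"dr": [-0.2,-2,0.9],"slide": [5,185,-20],"jaw": 20},{"dr": [-0.3,-2.5,1.1],"slide": [10,230,5],"jaw": 20},{"dr": [-0.3,-3.1,1.3],"slide": [15,270,30],"jaw": 20},{"dr": [-0.32,-3.66,1.55],"slide": [20,280,60],"jaw": 20}]'

```text
clock: 19.8
position: [627.4, -60.7, 115.3]
ee_rot: [0.999, -0.047, -0.0, -0.001]
contact_force: [0.8, 0.9, -0.7]
gripper_width: 34.9
grasp_force: 60.7
```

```bash
python3 -c "
from h import *
plan([629.5,-58,32.2],GR2)"
```

```text
t19.80 pos [627.4 -60.7 115.3] slide [ 1.9 -2.8 83.1] dr [-0.01  0.01 -0.04] F [ 0.8  0.9 -0.7] w 34.9 g 60.7
```

>>> step_arm --motion '[{"dr": [0,0,0],"slide": [2,-2.5,30],"jaw": 20},{"dr": [0,0,0],"slide": [2,-2.5,55],"jaw": 20},{"dr": [0,0,0],"slide": [2,-2.5,72],"jaw": 20},{"dr": [0,0,0],"slide": [2,-2.5,79],"jaw": 20},{"dr": [0,0,0],"slide": [2,-2.5,82],"jaw": 20},{"dr": [0,0,0],"slide": [2,-2.5,83],"jaw": 20},{"dr": [0,0,0],"slide": [2,-2.5,83],"jaw": 20},{"dr": [0,0,0],"slide": [2,-2.5,83],"jaw": 20}]'

```text
clock: 20.8
position: [628.9, -56.1, 32.9]
ee_rot: [0.999, -0.044, 0.001, 0.0]
contact_force: [0.4, 0.1, -1.2]
gripper_width: 35.2
grasp_force: 60.7
```

>>> step_arm --motion '[{"dr": [0,0,0],"slide": [0,0,0.5],"jaw": 20},{"dr": [0,0,0],"slide": [0,0,0.5],"jaw": 40},{"dr": [0,0,0],"slide": [0,0,0.5],"jaw": 60},{"dr": [0,0,0],"slide": [0,0,0.5],"jaw": 85},{"dr": [0,0,0],"slide": [0,0,0.5],"jaw": 85},{"dr": [0,0,0],"slide": [0,0,-20],"jaw": 85},{"dr": [0,0,0],"slide": [0,0,-40],"jaw": 85},{"dr": [0,0,0],"slide": [0,0,-60],"jaw": 85}]'

```text
clock: 21.8
position: [628.5, -56.1, 92.8]
ee_rot: [0.999, -0.044, -0.0, 0.0]
contact_force: [0.3, -0.4, 0.1]
gripper_width: 84.9
grasp_force: 0.0
```

```bash
cat >> h.py <<'E'
TL=np.radians(18); TILT=R.from_euler("y",0).as_matrix()
def tilted(M3): # M3: frame with z up(out), x fwd ; tool y=-y, tool z = -sin x - cos z
    return toolR(-np.sin(TL)*M3[:,0]-np.cos(TL)*M3[:,2],-M3[:,1])
GT=tilted(R.from_euler("z",YM).as_matrix()); NR=tilted(NN)
E
python3 -c "
from h import *
import h
MM=R.from_euler('z',YM).as_matrix()
# module centre (627,-58); grasp point 6 mm to -x, 15 below top (z=49); TCP 19 beyond along tool z
g=np.array([627,-58,49.])+MM@[-6,0,0]
tcp=g+19*GT[:,2];print(tcp)
plan(tcp,GT)
plan(tcp-60*GT[:,2],GT)"
```

```text
[615.17430075 -56.96021906  30.92992619]
t21.80 pos [628.5 -56.1  92.8] slide [-13.2   2.   61.9] dr [ 0.   -2.25 -0.01] F [ 0.3 -0.4  0.1] w 84.9 g 0.0
t21.80 pos [628.5 -56.1  92.8] slide [5.4 2.  4.8] dr [ 0.   -2.25 -0.01] F [ 0.3 -0.4  0.1] w 84.9 g 0.0
```

>>> step_arm --motion '[{"dr": [0,-0.6,0],"slide": [1,0,1],"jaw": 85},{"dr": [0,-1.2,0],"slide": [3,0,2],"jaw": 85},{"dr": [0,-1.8,0],"slide": [5,0,4],"jaw": 85},{"dr": [0,-2.25,0],"slide": [5,0,5],"jaw": 85},{"dr": [0,-2.25,0],"slide": [0,0,20],"jaw": 85},{"dr": [0,-2.25,0],"slide": [-6,0,40],"jaw": 85},{"dr": [0,-2.25,0],"slide": [-13,0,60],"jaw": 85},{"dr": [0,-2.25,0],"slide": [-13,0,61],"jaw": 85}]'

```text
clock: 22.8
position: [613.0, -54.9, 29.4]
ee_rot: [0.986, -0.044, -0.159, -0.007]
contact_force: [-0.3, -0.2, -0.1]
gripper_width: 84.8
grasp_force: 0.0
```

>>> step_arm --motion '[{"dr": [0,0,0],"slide": [0,0,0],"jaw": 85},{"dr": [0,0,0],"slide": [0,0,0],"jaw": 65},{"dr": [0,0,0],"slide": [0,0,0],"jaw": 45},{"dr": [0,0,0],"slide": [0,0,0],"jaw": 25},{"dr": [0,0,0],"slide": [0,0,0],"jaw": 20},{"dr": [0,0,0],"slide": [0,0,0],"jaw": 20},{"dr": [0,0,0],"slide": [0,0,0],"jaw": 20},{"dr": [0,0,0],"slide": [0,0,0],"jaw": 20}]'

```text
clock: 23.8
position: [616.3, -54.9, 31.9]
ee_rot: [0.987, -0.044, -0.155, -0.007]
contact_force: [2.0, 0.7, 5.1]
gripper_width: 35.3
grasp_force: 60.4
```

```bash
python3 -c "
from h import *
plan([615,-56,31],GT);print(arm.read_state()['joints'].round(2))"
```

```text
t23.80 pos [616.3 -54.9  31.9] slide [-0.8  1.2  1.2] dr [-0.   -0.01 -0.01] F [2.  0.7 5.1] w 35.3 g 60.4
[ 0.14  0.71  0.04 -0.07 -1.2   1.38]
```

>>> step_arm --motion '[{"dr": [0,0,0],"slide": [3,0,-10],"jaw": 20},{"dr": [0,0,0],"slide": [11,0,-35],"jaw": 20},{"dr": [0,0,0],"slide": [23,0,-70],"jaw": 20},{"dr": [0,0,0],"slide": [34,0,-105],"jaw": 20},{"dr": [0,0,0],"slide": [45,0,-140],"jaw": 20},{"dr": [0,0,0],"slide": [54,0,-165],"jaw": 20},{"dr": [0,0,0],"slide": [57,0,-175],"jaw": 20},{"dr": [0,0,0],"slide": [57,0,-175],"jaw": 20}]'

```text
clock: 24.8
position: [723.2, -64.4, 179.2]
ee_rot: [0.987, -0.044, -0.157, -0.007]
contact_force: [-0.0, -0.6, -1.8]
gripper_width: 35.4
grasp_force: 59.7
```

```bash
python3 -c "
from h import *
nplan(-10.7,0,110)"
```

```text
t24.80 pos [723.2 -64.4 179.2] slide [-234.2 -249.9   68.2] dr [-0.09  3.74 -1.63] F [-0.  -0.6 -1.8] w 35.4 g 59.7
nest now [ 142.9 -298.    12.3] Fn [-1.  -0.6 -1.5] Mtool [0.05 0.66 0.  ]
```

>>> step_arm --motion '[{"dr": [0,0.3,0],"slide": [-40,0,0],"jaw": 20},{"dr": [0,0.6,-0.1],"slide": [-90,-10,0],"jaw": 20},{"dr": [0,1,-0.3],"slide": [-140,-30,10],"jaw": 20},{"dr": [0,1.5,-0.6],"slide": [-185,-60,20],"jaw": 20},{"dr": [0,2,-0.9],"slide": [-215,-95,30],"jaw": 20},{"dr": [0,2.5,-1.1],"slide": [-234,-135,40],"jaw": 20},{"dr": [0,3,-1.4],"slide": [-234,-175,50],"jaw": 20},{"dr": [-0.09,3.6,-1.6],"slide": [-234,-215,60],"jaw": 20}]'

```text
clock: 25.8
position: [500.9, 171.6, 194.6]
ee_rot: [0.993, 0.066, 0.096, -0.007]
contact_force: [0.7, -0.6, -1.9]
gripper_width: 35.1
grasp_force: 59.8
```

```bash
python3 -c "
from h import *
nplan(-10.7,0,57)"
```

```text
t25.80 pos [500.9 171.6 194.6] slide [ 22.  -34.1  58.8] dr [-0.    0.13 -0.02] F [ 0.7 -0.6 -1.9] w 35.1 g 59.8
nest now [-12.4 -34.1 119.8] Fn [-0.4 -0.7 -1.9] Mtool [-0.13 -0.37  0.01]
```

>>> step_arm --motion '[{"dr": [0,0.13,0],"slide": [0,-15,0],"jaw": 20},{"dr": [0,0.13,0],"slide": [3,-30,8],"jaw": 20},{"dr": [0,0.13,0],"slide": [6,-34,18],"jaw": 20},{"dr": [0,0.13,0],"slide": [10,-34,28],"jaw": 20},{"dr": [0,0.13,0],"slide": [14,-34,38],"jaw": 20},{"dr": [0,0.13,0],"slide": [18,-34,48],"jaw": 20},{"dr": [0,0.13,0],"slide": [22,-34,57],"jaw": 20},{"dr": [0,0.13,0],"slide": [22,-34,59],"jaw": 20}]'

```text
clock: 26.8
position: [530.7, 208.8, 140.7]
ee_rot: [0.992, 0.065, 0.103, -0.007]
contact_force: [0.4, -0.3, -1.7]
gripper_width: 35.3
grasp_force: 60.0
```

```bash
python3 -c "
from h import *
nplan(-10.7,0,38);print(arm.read_state()['joints'].round(2))
s=optics.get_image('side');t=optics.get_image('top')
cv2.imwrite('pics/side8.png',s);cv2.imwrite('pics/top8.png',t)
def ov(n,im,x0,y0,x1,y1,k):
    c=crop(im,x0,y0,x1,y1,k)
    st=arm.read_state();C=R.from_quat(st['ee_rot']).as_matrix()
    # module axes from tool
    q=np.c_[np.cos(TL)*C[:,0]-np.sin(TL)*C[:,2],-C[:,1],-np.sin(TL)*C[:,0]-np.cos(TL)*C[:,2]]
    print(np.degrees(np.arccos(np.clip((q*NN).sum(0),-1,1))).round(1))
    def pl(pts,col):
        p=((np.array([proj(n,w) for w in pts])+.5-[x0,y0])*k).astype(np.int32);cv2.polylines(c,[p],True,col,1)
    box=[(-30,18),(-30,5),(-34,5),(-34,-5),(-30,-5),(-30,-18),(30,-18),(30,18)]
    for z in(-31.9,64-31.9): pl([st['position']+q@[10.7+a,b,z] for a,b in box],(0,0,255))
    pl([PC+NN@[a,b,0] for a,b in[(-42,28),(-42,-28),(42,-28),(42,28)]],(0,255,0))
    return c
montage('h3',ov('top',t,175,205,235,275,6.5),ov('side',s,218,190,276,265,7))"
```

```text
t26.80 pos [530.7 208.8 140.7] slide [ 4.4 -1.3 17.3] dr [ 0.    0.01 -0.03] F [ 0.4 -0.3 -1.7] w 35.3 g 60.0
nest now [-9.5 -1.2 55.8] Fn [-0.6 -0.4 -1.6] Mtool [ 0.04 -0.54 -0.02]
[ 0.72  0.29 -0.48  0.19 -0.64  0.84]
[0.2 0.2 0.1]
[0.2 0.2 0.1]
(525, 796, 3)
```

View pics/h3.png

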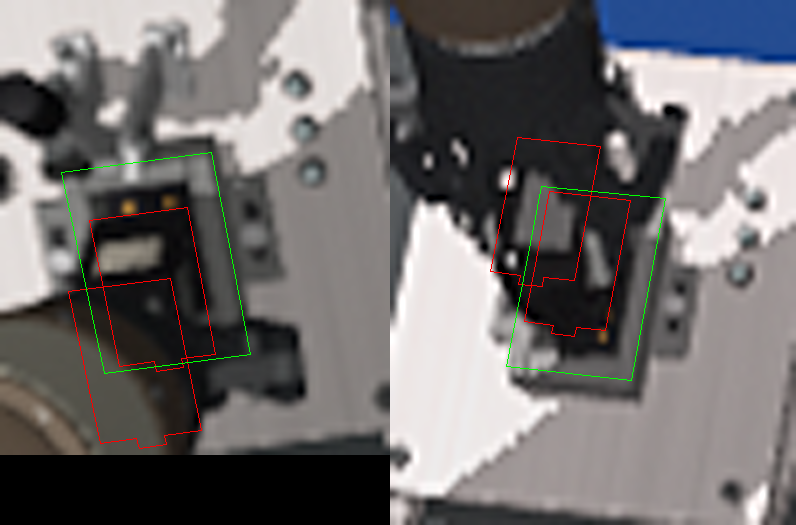

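>>> step_arm --motion '[{"dr": [0,0,0],"slide": [0,-1.2,4],"jaw": 20},{"dr": [0,0,0],"slide": [2,-1.2,9],"jaw": 20},{"dr": [0,0,0],"slide": [3.5,-1.2,13],"jaw": 20},{"dr": [0,0,0],"slide": [4.4,-1.2,17],"jaw": 20},{"dr": [0,0,0],"slide": [5.3,-1.2,20],"jaw": 20},{"dr": [0,0,0],"slide": [5.9,-1.2,22],"jaw": 20},{"dr": [0,0,0],"slide": [6.5,-1.2,24],"jaw": 20},{"dr": [0,0,0],"slide": [6.5,-1.2,24],"jaw": 20}]'

```text
clock: 27.9
position: [541.5, 211.8, 119.3]
ee_rot: [0.992, 0.066, 0.104, -0.007]
contact_force: [-0.3, -1.0, -1.1]
gripper_width: 35.4
grasp_force: 60.0
```

```bash
python3 -c "
from h import *
nplan(-10.7,0,30)"
```

```text
t27.90 pos [541.5 211.8 119.3] slide [0.3 0.3 1.7] dr [ 0.    0.01 -0.03] F [-0.3 -1.  -1.1] w 35.4 g 60.0
nest now [-10.5   0.3  31.7] Fn [-0.9 -0.9 -0.7] Mtool [ 0.02 -0.42 -0.01]
```

>>> step_arm --motion '[{"dr": [0,0,0],"slide": [0.3,0.3,1],"jaw": 20},{"dr": [0,0,0],"slide": [0.6,0.3,2],"jaw": 20},{"dr": [0,0,0],"slide": [0.9,0.3,3],"jaw": 20},{"dr": [0,0,0],"slide": [1.2,0.3,4],"jaw": 20},{"dr": [0,0,0],"slide": [1.5,0.3,4.8],"jaw": 20},{"dr": [0,0,0],"slide": [1.5,0.3,4.8],"jaw": 20},{"dr": [0,0,0],"slide": [1.5,0.3,4.8],"jaw": 20},{"dr": [0,0,0],"slide": [1.5,0.3,4.8],"jaw": 20}]'

```text
clock: 28.9
position: [544.1, 212.0, 115.1]
ee_rot: [0.992, 0.066, 0.104, -0.007]
contact_force: [0.4, 0.9, -0.9]
gripper_width: 35.4
grasp_force: 59.9
```

```bash
python3 -c "
from h import *
nplan(-10.7,0,26)"
```

```text
t28.90 pos [544.1 212.  115.1] slide [-0.1  0.1  0.8] dr [-0.    0.   -0.03] F [ 0.4  0.9 -0.9] w 35.4 g 59.9
nest now [-10.4   0.1  26.7] Fn [-0.   0.8 -1.1] Mtool [ 0.41 -0.41 -0.11]
```

>>> step_arm --motion '[{"dr": [0,0,0],"slide": [0.2,0,0.7],"jaw": 20},{"dr": [0,0,0],"slide": [0.4,0,1.4],"jaw": 20},{"dr": [0,0,0],"slide": [0.6,0,2.1],"jaw": 20},{"dr": [0,0,0],"slide": [0.9,0,2.8],"jaw": 20},{"dr": [0,0,0],"slide": [1.1,0,3.4],"jaw": 20},{"dr": [0,0,0],"slide": [1.2,0,3.8],"jaw": 20},{"dr": [0,0,0],"slide": [1.2,0,3.8],"jaw": 20},{"dr": [0,0,0],"slide": [1.2,0,3.8],"jaw": 20}]'

```text
clock: 29.9
position: [546.1, 212.3, 111.6]
ee_rot: [0.992, 0.066, 0.104, -0.007]
contact_force: [-0.3, 2.5, -0.5]
gripper_width: 35.3
grasp_force: 60.0
```

```bash
python3 -c "
from h import *
nplan(-10.7,0,22)"
```

```text
t29.90 pos [546.1 212.3 111.6] slide [-0.   0.2  0.8] dr [-0.    0.   -0.03] F [-0.3  2.5 -0.5] w 35.3 g 60.0
nest now [-10.4   0.2  22.8] Fn [-0.2  2.5 -0.5] Mtool [ 0.82 -0.52 -0.13]
```

>>> step_arm --motion '[{"dr": [0,0,0],"slide": [0,-0.7,0],"jaw": 20},{"dr": [0,0,0],"slide": [0.3,-1,0.9],"jaw": 20},{"dr": [0,0,0],"slide": [0.6,-1,1.8],"jaw": 20},{"dr": [0,0,0],"slide": [0.9,-1,2.7],"jaw": 20},{"dr": [0,0,0],"slide": [1.2,-1,3.6],"jaw": 20},{"dr": [0,0,0],"slide": [1.4,-1,4.4],"jaw": 20},{"dr": [0,0,0],"slide": [1.6,-1,5],"jaw": 20},{"dr": [0,0,0],"slide": [1.6,-1,5],"jaw": 20}]'

```text
clock: 30.9
position: [548.3, 213.4, 107.0]
ee_rot: [0.992, 0.066, 0.104, -0.007]
contact_force: [-0.1, -0.9, -0.6]
gripper_width: 35.1
grasp_force: 60.1
```

```bash
python3 -c "
from h import *
nplan(-10.7,0,18)"
```

```text
t30.90 pos [548.3 213.4 107. ] slide [-0.2  1.  -0.3] dr [ 0.    0.01 -0.03] F [-0.1 -0.9 -0.6] w 35.1 g 60.1
nest now [-10.6   1.   17.6] Fn [-0.5 -0.8 -0.4] Mtool [-0.01 -0.54 -0.  ]
```

>>> step_arm --motion '[{"dr": [0,0,0],"slide": [0.2,0,0.5],"jaw": 20},{"dr": [0,0,0],"slide": [0.3,0,1],"jaw": 20},{"dr": [0,0,0],"slide": [0.5,0,1.5],"jaw": 20},{"dr": [0,0,0],"slide": [0.6,0,2],"jaw": 20},{"dr": [0,0,0],"slide": [0.8,0,2.5],"jaw": 20},{"dr": [0,0,0],"slide": [0.8,0,2.5],"jaw": 20},{"dr": [0,0,0],"slide": [0.8,0,2.5],"jaw": 20},{"dr": [0,0,0],"slide": [0.8,0,2.5],"jaw": 20}]'

```text
clock: 31.9
position: [549.6, 213.6, 104.7]
ee_rot: [0.992, 0.066, 0.104, -0.007]
contact_force: [-3.4, -0.0, 1.6]
gripper_width: 35.5
grasp_force: 60.3
```

```bash
python3 -c "
from h import *
nplan(-10.7,0,16)"
```

```text
t31.90 pos [549.6 213.6 104.7] slide [-0.4  1.  -1. ] dr [-0.    0.01 -0.03] F [-3.4 -0.   1.6] w 35.5 g 60.3
nest now [-10.6   1.   15. ] Fn [-2.1  0.4  3.1] Mtool [-0.01 -1.1  -0.02]
```

>>> step_arm --motion '[{"dr": [0,0,0],"slide": [0,0,0],"jaw": 38},{"dr": [0,0,0],"slide": [0,0,0],"jaw": 50},{"dr": [0,0,0],"slide": [0,0,0],"jaw": 62},{"dr": [0,0,0],"slide": [0,0,0],"jaw": 62},{"dr": [0,0,0],"slide": [0,0,0],"jaw": 62},{"dr": [0,0,0],"slide": [-4.6,0,-14],"jaw": 62},{"dr": [0,0,0],"slide": [-10,0,-30],"jaw": 62},{"dr": [0,0,0],"slide": [-17,0,-52],"jaw": 62}]'

```text
clock: 32.9
position: [521.9, 209.9, 153.4]
ee_rot: [0.992, 0.066, 0.104, -0.007]
contact_force: [-0.4, -0.0, 0.5]
gripper_width: 61.9
grasp_force: 0.0
```

```bash
python3 -c "
from h import *
nplan(-60,0,120)
for n in('side','top'): cv2.imwrite(f'pics/{n}9.png',optics.get_image(n))"
```

```text
t32.90 pos [521.9 209.9 153.4] slide [-62.1   1.3 -31.2] dr [-0.    0.   -0.03] F [-0.4 -0.   0.5] w 61.9 g 0.0
nest now [-10.6   1.   71.1] Fn [-0.1  0.   0.6] Mtool [ 0.04 -0.37 -0.  ]
```

```bash
cat >> h.py <<'E'
PN=np.array([571,218,100.])
U=np.array([np.cos(YN),np.sin(YN),0]);YH=np.array([-np.sin(YN),np.cos(YN),0])
VT=toolR([0,0,-1],-YH)
def uz(u,z,y=-1): 
    p=PN+u*U+y*YH; p[2]=z; return p
E
python3 -c "
from h import *
plan(uz(-80,400),VT)
for phi in [0,20,40,60,80,90,100,110,115,120,123]:
    a=np.radians(phi);r=108
    o=11*np.clip(np.cos(a)/.3,-1,1)
    print(phi,'TCP u,z',round(26.2-r*np.sin(a)+9*np.cos(a)+o,1),round(186.7+r*np.cos(a)+9*np.sin(a),1))
"
```

```text
t33.00 pos [522.8 210.9 155.7] slide [  21.4   -0.4 -245.4] dr [-0.03 -1.53 -0.02] F [0.5 0.3 1.2] w 62.2 g 0.0
0 TCP u,z 46.2 294.7
20 TCP u,z 8.7 291.3
40 TCP u,z -25.3 275.2
60 TCP u,z -51.8 248.5
80 TCP u,z -72.2 214.3
90 TCP u,z -81.8 195.7
100 TCP u,z -88.1 176.8
110 TCP u,z -89.4 158.2
115 TCP u,z -86.5 149.2
120 TCP u,z -82.8 140.5
123 TCP u,z -80.3 135.4
```

>>> step_arm --motion '[{"dr": [0,0,0],"slide": [-5,0,-30],"jaw": 62},{"dr": [0,-0.2,0],"slide": [-5,0,-65],"jaw": 62},{"dr": [0,-0.5,0],"slide": [0,0,-105],"jaw": 40},{"dr": [0,-0.8,0],"slide": [5,0,-145],"jaw": 20},{"dr": [0,-1.1,0],"slide": [10,0,-185],"jaw": 0},{"dr": [0,-1.4,0],"slide": [16,0,-220],"jaw": 0},{"dr": [0,-1.53,0],"slide": [21,0,-245],"jaw": 0},{"dr": [0,-1.53,0],"slide": [21,0,-245],"jaw": 0}]'

```text
clock: 34.0
position: [493.3, 206.2, 398.0]
ee_rot: [0.998, 0.066, -0.0, -0.002]
contact_force: [-0.6, -0.6, -0.6]
gripper_width: 0.1
grasp_force: 0.0
```

```bash
python3 - <<'E'
from h import *
plan(uz(70,400),VT)
# check the module: label blobs near predicted top centre in both views
for n in("top","side"):
    im=optics.get_image(n);cv2.imwrite(f"pics/{n}10.png",im)
    ims=im.astype(int)
    for tz in(50,):
        pr=[proj(n,PC+NN@[a,b,tz]) for a,b in[(30,18),(-30,18),(-30,-18),(30,-18)]]
        m=np.zeros(im.shape[:2],np.uint8);cv2.fillPoly(m,[np.array(pr).astype(np.int32)],1)
        g=im.mean(2);print(n,np.array(pr).round(1).tolist(),"med",np.median(g[m>0]))
        lab=((g>90)&(cv2.dilate(m,np.ones((5,5)))>0)).astype(np.uint8)
        k,_,st,ce=cv2.connectedComponentsWithStats(lab)
        for i in range(1,k):
            if st[i,4]>15:
                c=ce[i];a,d=ray(n,c);a=NN.T@(a-PC);d=NN.T@d;print("blob",st[i].tolist(),c.round(1),"nest at z50",(a+d*(50-a[2])/d[2]).round(1))
    # brightness grid of crop
E
```

```text
t34.00 pos [493.3 206.2 398. ] slide [148.6  -0.8  -2.1] dr [-0.02  0.01 -0.03] F [-0.6 -0.6 -0.6] w 0.1 g 0.0
top [[186.6, 243.2], [191.5, 266.0], [206.5, 264.0], [201.9, 241.2]] med 50.666666666666664
blob [184, 241, 5, 15, 40] [185.9 248.2] nest at z50 [17.5 22.  50. ]
blob [199, 255, 4, 5, 16] [200.2 257.2] nest at z50 [-10.1  -6.5  50. ]
blob [198, 260, 11, 8, 38] [204.6 264.3] nest at z50 [-30.2 -13.5  50. ]
side [[238.0, 214.3], [234.4, 233.1], [246.2, 234.3], [249.7, 215.5]] med 93.0
blob [232, 212, 20, 24, 141] [239.2 219.8] nest at z50 [12.8 11.2 50. ]
blob [238, 219, 9, 12, 86] [242.  224.6] nest at z50 [-1.1  0.  50. ]
```

>>> step_arm --motion '[{"dr": [0,0,0],"slide": [35,0,-5],"jaw": 0},{"dr": [0,0,0],"slide": [75,0,-5],"jaw": 0},{"dr": [0,0,0],"slide": [115,0,-5],"jaw": 0},{"dr": [0,0,0],"slide": [145,0,-5],"jaw": 0},{"dr": [0,0,0],"slide": [155,0,10],"jaw": 0},{"dr": [0,0,0],"slide": [155,0,45],"jaw": 0},{"dr": [0,0,0],"slide": [155,0,80],"jaw": 0},{"dr": [0,0,0],"slide": [155,0,103],"jaw": 0}]'

```text
clock: 35.1
position: [643.5, 225.8, 288.6]
ee_rot: [0.998, 0.066, -0.005, 0.001]
contact_force: [-0.2, 0.7, -0.1]
gripper_width: -0.1
grasp_force: 0.0
```

```bash
python3 - <<'E'
from h import *
for u,z in[(46,295),(8.7,291),(-25,275)]: plan(uz(u,z),VT)
E
```

```text
t35.10 pos [643.5 225.8 288.6] slide [-27.   -1.   -6.1] dr [ 0.    0.07 -0.02] F [-0.2  0.7 -0.1] w -0.1 g 0.0
t35.10 pos [643.5 225.8 288.6] slide [-64.2  -0.9  -1.8] dr [ 0.    0.07 -0.02] F [-0.2  0.7 -0.1] w -0.1 g 0.0
t35.10 pos [643.5 225.8 288.6] slide [-97.8  -0.8  14.6] dr [ 0.    0.07 -0.02] F [-0.2  0.7 -0.1] w -0.1 g 0.0
```

Pull the lever over: first from φ=0 to 40°.

>>> step_arm --motion '[{"dr": [0,0,0],"slide": [-15,-1,-4],"jaw": 0},{"dr": [0,0,0],"slide": [-27,-1,-4],"jaw": 0},{"dr": [0,0,0],"slide": [-40,-1,-4],"jaw": 0},{"dr": [0,0,0],"slide": [-52,-1,-3],"jaw": 0},{"dr": [0,0,0],"slide": [-64,-1,-1],"jaw": 0},{"dr": [0,0,0],"slide": [-76,-1,3],"jaw": 0},{"dr": [0,0,0],"slide": [-88,-1,9],"jaw": 0},{"dr": [0,0,0],"slide": [-98,-1,15],"jaw": 0}]'

```text
clock: 36.1
position: [547.9, 214.2, 279.5]
ee_rot: [0.998, 0.066, -0.001, -0.001]
contact_force: [2.0, 0.2, 4.9]
gripper_width: -0.4
grasp_force: 2.3
```

```bash
python3 - <<'E'
from h import *
for u,z in[(-25.3,275),(-51.8,248.5),(-72.2,214.3),(-82,195.7)]: plan(uz(u,z),VT)
for n in("side","top"): cv2.imwrite(f"pics/{n}11.png",optics.get_image(n))
E
```

```text
t36.10 pos [547.9 214.2 279.5] slide [-1.9  0.3  4.5] dr [-0.01  0.02 -0.02] F [2.  0.2 4.9] w -0.4 g 2.3
t36.10 pos [547.9 214.2 279.5] slide [-28.3   0.5  31.1] dr [-0.01  0.02 -0.02] F [2.  0.2 4.9] w -0.4 g 2.3
t36.10 pos [547.9 214.2 279.5] slide [-48.6   0.6  65.3] dr [-0.01  0.02 -0.02] F [2.  0.2 4.9] w -0.4 g 2.3
t36.10 pos [547.9 214.2 279.5] slide [-58.4   0.6  84. ] dr [-0.01  0.02 -0.02] F [2.  0.2 4.9] w -0.4 g 2.3
```

>>> step_arm --motion '[{"dr": [0,0,0],"slide": [-9,0,6],"jaw": 0},{"dr": [0,0,0],"slide": [-19,0,17],"jaw": 0},{"dr": [0,0,0],"slide": [-28,0,29],"jaw": 0},{"dr": [0,0,0],"slide": [-36,0,41],"jaw": 0},{"dr": [0,0,0],"slide": [-43,0,53],"jaw": 0},{"dr": [0,0,0],"slide": [-48,0,65],"jaw": 0},{"dr": [0,0,0],"slide": [-53,0,75],"jaw": 0},{"dr": [0,0,0],"slide": [-58,0,84],"jaw": 0}]'

```text
clock: 37.2
position: [490.4, 206.8, 193.5]
ee_rot: [0.998, 0.066, -0.002, -0.0]
contact_force: [2.6, -0.2, 4.2]
gripper_width: 0.2
grasp_force: 2.1
```

```bash
python3 - <<'E'
from h import *
for u,z in[(-82,195.7),(-88,177),(-89,158),(-86.5,149),(-83,140)]: plan(uz(u,z),VT)
im=optics.get_image("side");cv2.imwrite("pics/side12.png",im)
E
```

```text
t37.20 pos [490.4 206.8 193.5] slide [-0.6  0.9 -2.1] dr [-0.01  0.03 -0.03] F [ 2.6 -0.2  4.2] w 0.2 g 2.1
t37.20 pos [490.4 206.8 193.5] slide [-6.5  0.9 16.6] dr [-0.01  0.03 -0.03] F [ 2.6 -0.2  4.2] w 0.2 g 2.1
t37.20 pos [490.4 206.8 193.5] slide [-7.4  0.9 35.6] dr [-0.01  0.03 -0.03] F [ 2.6 -0.2  4.2] w 0.2 g 2.1
t37.20 pos [490.4 206.8 193.5] slide [-4.9  0.9 44.6] dr [-0.01  0.03 -0.03] F [ 2.6 -0.2  4.2] w 0.2 g 2.1
t37.20 pos [490.4 206.8 193.5] slide [-1.4  0.9 53.6] dr [-0.01  0.03 -0.03] F [ 2.6 -0.2  4.2] w 0.2 g 2.1
```

>>> step_arm --motion '[{"dr": [0,0,0],"slide": [-3,0,7],"jaw": 0},{"dr": [0,0,0],"slide": [-5,0,14],"jaw": 0},{"dr": [0,0,0],"slide": [-6,0,20],"jaw": 0},{"dr": [0,0,0],"slide": [-6,0,26],"jaw": 0},{"dr": [0,0,0],"slide": [-6,0,31],"jaw": 0},{"dr": [0,0,0],"slide": [-5,0,36],"jaw": 0},{"dr": [0,0,0],"slide": [-4,0,41],"jaw": 0},{"dr": [0,0,0],"slide": [-4,0,41],"jaw": 0}]'

```text
clock: 38.25
position: [485.5, 205.8, 152.1]
ee_rot: [0.998, 0.066, -0.004, 0.0]
contact_force: [0.2, -0.3, 1.4]
gripper_width: 0.2
grasp_force: 0.6
```

```bash
python3 - <<'E'
from h import *
for u,z in[(-86.5,149),(-83,140),(-80,135)]: plan(uz(u,z),VT)
E
```

```text
t38.25 pos [485.5 205.8 152.1] slide [-0.1  0.5  3.1] dr [-0.    0.05 -0.03] F [ 0.2 -0.3  1.4] w 0.2 g 0.6
t38.25 pos [485.5 205.8 152.1] slide [ 3.4  0.5 12.1] dr [-0.    0.05 -0.03] F [ 0.2 -0.3  1.4] w 0.2 g 0.6
t38.25 pos [485.5 205.8 152.1] slide [ 6.5  0.5 17.1] dr [-0.    0.05 -0.03] F [ 0.2 -0.3  1.4] w 0.2 g 0.6
```

>>> step_arm --motion '[{"dr": [0,0,0],"slide": [1,0,2],"jaw": 0},{"dr": [0,0,0],"slide": [2,0,4],"jaw": 0},{"dr": [0,0,0],"slide": [3,0,6],"jaw": 0},{"dr": [0,0,0],"slide": [3,0,8],"jaw": 0},{"dr": [0,0,0],"slide": [4,0,10],"jaw": 0},{"dr": [0,0,0],"slide": [4,0,12],"jaw": 0},{"dr": [0,0,0],"slide": [4,0,12],"jaw": 0},{"dr": [0,0,0],"slide": [4,0,12],"jaw": 0}]'

```text
clock: 39.25
position: [490.2, 206.5, 141.0]
ee_rot: [0.998, 0.066, -0.003, -0.0]
contact_force: [-3.6, -0.6, 3.5]
gripper_width: 0.1
grasp_force: 2.5
```

```bash
python3 - <<'E'
from h import *
plan(uz(-80,135),VT)
E
```

```text
t39.25 pos [490.2 206.5 141. ] slide [1.7 0.6 6. ] dr [-0.    0.04 -0.03] F [-3.6 -0.6  3.5] w 0.1 g 2.5
```

>>> step_arm --motion '[{"dr": [0,0,0],"slide": [0,0,1.5],"jaw": 0},{"dr": [0,0,0],"slide": [1,0,3],"jaw": 0},{"dr": [0,0,0],"slide": [1,0,4.5],"jaw": 0},{"dr": [0,0,0],"slide": [2,0,6],"jaw": 0},{"dr": [0,0,0],"slide": [2,0,7],"jaw": 0},{"dr": [0,0,0],"slide": [2,0,8],"jaw": 0},{"dr": [0,0,0],"slide": [2,0,9],"jaw": 0},{"dr": [0,0,0],"slide": [2,0,9],"jaw": 0}]'

```text
clock: 40.25
position: [491.7, 206.6, 137.5]
ee_rot: [0.998, 0.067, -0.002, 0.0]
contact_force: [-17.3, -2.5, 32.2]
gripper_width: 0.2
grasp_force: 18.6
```

```bash
python3 - <<'E'
from h import *
plan(uz(-80,130),VT)
E
```

```text
t40.25 pos [491.7 206.6 137.5] slide [0.1 0.4 7.5] dr [ 0.    0.03 -0.01] F [-17.3  -2.5  32.2] w 0.2 g 18.6
```

>>> step_arm --motion '[{"dr": [0,0,0],"slide": [-5,0,-9],"jaw": 0},{"dr": [0,0,0],"slide": [-12,0,-22],"jaw": 0},{"dr": [0,0,0],"slide": [-25,0,-50],"jaw": 0},{"dr": [0,0,0],"slide": [-45,0,-85],"jaw": 0},{"dr": [0,40,0],"slide": [-45,40,-120],"jaw": 0},{"dr": [0,0,0],"slide": [-45,90,-130],"jaw": 0},{"dr": [0,0,0],"slide": [-45,145,-135],"jaw": 0},{"dr": [0,0,0],"slide": [-45,200,-135],"jaw": 0}]'

```text
clock: 41.25
position: [475.0, 1.4, 267.6]
ee_rot: [0.998, 0.067, -0.001, -0.0]
contact_force: [0.8, 0.1, 0.2]
gripper_width: 0.4
grasp_force: 0.0
```

```bash
python3 - <<'E'
from h import *
plan(uz(-80,130),VT)
B={}
for n in("top","side"):
    im=optics.get_image(n);cv2.imwrite(f"pics/{n}13.png",im);g=im.mean(2)
    for th in(0,.05,.1):
        h=PN+NN@[66,-1,62.];L=lambda r,y=0,o=0:h+NN@[-r*np.cos(th)+o*np.sin(th),y,r*np.sin(th)+o*np.cos(th)]
        print(n,th,"grip ctr",proj(n,L(118)).round(1),"end",proj(n,L(142)).round(1),"start",proj(n,L(94)).round(1))
    # dark blob along the grip on light deck
    m=((g<60)).astype(np.uint8);c=proj(n,h+NN@[-142,0,0.]).astype(int)
    print(g[c[1]-10:c[1]+11,c[0]-10:c[0]+11].astype(int))
E
```

```text
t41.25 pos [475.    1.4 267.6] slide [  44.3 -200.5  137.7] dr [-0.01  0.02 -0.02] F [0.8 0.1 0.2] w 0.4 g 0.0
top 0 grip ctr [199.2 273.3] end [201.  282.1] start [197.3 264.3]
top 0.05 grip ctr [198.9 274.4] end [200.7 283.5] start [197.1 265.2]
top 0.1 grip ctr [198.7 275.4] end [200.4 284.7] start [196.9 265.9]
[[213 213 215 219 163  70  22  28  26  23  26  36  40  41  44  45  31  85
   64   6  83]
 [214 213 216 219 191 105  15  34  39  58  55  45  44  47  49  49  34  94
   72   9  94]
 [215 215 217 221 207 122  49  72  80  97  80  53  47  50  51  52  35  96
   75  13 113]
 [220 201 192 185 147  96  91 103 110 117  88  55  47  58  55  53  41  99
   81  20 108]
 [181 144 125 103  95 105 112 116 120 126 100  59  44  64  65  55  45  90
   84  33  78]
 [ 94  94 101 108 114 119 123 126 130 137 113  66  66  81  78  61  48  72
   97  56  61]
 [108 114 117 122 127 130 133 137 140 145 124  77  74  86  77  65  59  72
  108  66  48]
 [122 125 129 133 136 139 142 145 147 151 147  97  58  64  64  63  64  47
  113  85  25]
 [131 136 138 142 144 146 149 151 153 157 164 109  57  62  64  65  66  
[... 2465 characters left out ...]
5 235 233 232 233 233 234 235 236 240 244 243 242 243 243 206
  209 213 213]
 [234 232 235 235 233 233 233 233 233 232 233 234 236 234 234 236 237 239
  241 243 241]
 [234 232 236 234 233 233 233 233 233 232 233 234 234 233 234 234 234 234
  235 236 234]
 [233 232 236 235 233 234 232 233 233 232 233 234 234 233 234 234 234 233
  234 235 232]
 [232 234 235 234 233 234 232 233 232 231 233 234 234 233 234 234 234 233
  234 235 232]
 [232 235 235 234 233 234 233 233 232 232 234 234 234 232 234 234 234 234
  234 234 231]
 [231 235 235 234 233 233 233 233 232 233 233 235 233 233 234 234 234 234
  235 234 232]
 [231 236 234 234 233 233 233 233 232 233 233 235 233 234 234 234 234 234
  235 234 232]]
```

```bash
python3 -c "
from bench import arm
s=arm.read_state();print(s['clock'],s['contact_force'],s['joint_vel'].round(3));print(arm.job_done())"
```

```text
41.35 [-0.2117919   0.18830732 -0.24820554] [ 0.066  0.004  0.002 -0.018  0.008 -0.056]
the job is handed in; nothing more can be done
None
```

I put the relay module into the pocket, swung the lever over it and pressed it down until it stopped hard at about 36 N. The gripper was clear and the job handed in at 41 s of the 67 s allowed. No verdict came back, and I inferred that the lever is shut from the force and finger position, because the pictures were too coarse to confirm it.

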